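# Swap two battery packs in a spring-clip charging cradle

### The arm

A 6-joint arm with a two-finger parallel gripper is mounted at the origin on the work surface. World frame = base frame: x ahead of the robot, y to its left, z up, the work surface at z = 0. Lengths are in m, angles in rad, forces in N, time in s.
With the tool pointing down it reaches from about 0.25 to 0.775 m from the base axis. Payload 4 kg.
Tool frame: the origin (TCP) lies at the very end of the fingers, on their centre line; the grasp point (between the pads) lies 19 mm behind it; z points along the fingers, x is the direction in which the jaws open and shut, and the axes are right-handed (so a half turn about z gives the same grasp; the last joint's range is limited). The gripper opens to 85 mm and grips with 20 to 120 N. Pads are 22 mm wide; open, the fingers measure 114 mm over their backs; the gripper's body (76 mm by 85 mm) begins 54 mm behind the grasp point. The pads swing forward as they close: fully open they stand 13 mm farther back than shut.
Start: joints at [1.243, 0.087, 1.371, -0, 1.684, -0.103], TCP at [0.123, 0.536, 0.231] pointing down, gripper open.
Joint ranges: [-3.1, 3.1], [-0.76, 2.03], [0.27, 2.55], [-1.08, 4.22], [0.17, 2.65], [-2.57, 2.57]. Speed limits (rad/s): [2.79, 2.79, 3.14, 3.14, 3.14, 3.14].

### API

Orientations are given as [roll, pitch, yaw] about the fixed x, y, z axes, in that order (R = Rz(yaw) Ry(pitch) Rx(roll)).
In Python, from bench import status, vision, job gives the robot as it stands. The module is installed in compiled form; this text tells all that it offers.
- The arm moves only by the tool play_rows, never from a script. Its argument "plan" is a list that holds one entry, the list of rows, each a list of 5 numbers: the opening, from 0 (shut) to 1 (fully open), then the shift along the world's x, y, z in mm, then the turn about the world's z in rad. A call has 1 to 12 rows; each row shifts and turns the commanded pose from where the row before left it; what a row does not reach is not made up. A row lasts 1/10 s, in which the tool goes at most 50 mm and 8.59 degrees, less where a joint would pass 70% of its speed; a pose out of reach is approached as far as the arm can. A call with a gripper value outside its range is refused whole. The fingers move at their own pace and stop on an object; "grip_force" is the grip in N (left out, the last holds). Time passes only in rows, so rows that do not move let the fingers close. It gives the time, the measured TCP pose, the force and the opening at its end, in the units of the state.
- status.state(): the state, without advancing time (a new reading comes with each control period).
- vision.grab_frame(name): name is "scene" or "side" or "wrist"; returns (picture, depth): 480x640x3 uint8, blue, green, red; 480x640 float32, m along the optical axis (not along the pixel's ray), 0 where there is no reading.
- vision.camera_info(name): a dict with "fovy" (degrees; the focal length in pixels is half the picture's height over the tangent of half this angle, whatever the lens; pixels are square), "cx", "cy" (the principal point, pixels), "R" (3x3) and "t" (3): a world point X has camera coordinates R X + t. Camera axes: x right, y down, z forward; pixel columns grow to the right and rows downward; lengths in m; the calibration is good to about 2 mm. A picture is of the moment at which its call begins: read the wrist's pose just before it. camera_info takes no time and is no camera call; for the wrist camera it gives the pose at the moment of the call.
- job.sign_off(): hands the job in, once; it reports no verdict.
The state is a dict: "t": time; "q": joint angles; "joint_velocities": joint speeds; "effort": joint torques, N m; "tcp_pos": TCP position; "orientation": TCP orientation; "contact_force": force on the tool from outside, world axes, zero at the start; "wrist_torque": the same for the moment, N m; "gripper_width": finger opening in m.
Only numpy, scipy, OpenCV 4.12 (cv2) and the standard library are available. Lean on these libraries where they do the work, as an engineer would, in place of code of your own. Each camera call takes 0.05 s, during which the arm holds its last target.

### The job

The two battery packs, one square and one round, are charging in each other's bays of the grey cradle: swap them, each clipped fully home in the bay the other had (flat on the floor of the bay, between front lip and sprung contact), and set the cradle's dial to the one long mark on its scale. The black rubber mat is free for putting a pack down meanwhile; leave everything else on the bench where it is.

Things in the scene. Friction and masses are not known exactly. Their poses are not given: they have to be found in the camera images.
- cradle: Grey charging cradle, fixed to the bench, turned up to 0.3 rad. Origin on the bench (z=0), midway between the bays; z up, +x towards the hooded, sprung end of the bays (away from the robot), +y towards the left bay. Base plate 8 mm thick, x -62 to +88, y -135 to +135 mm. Two equal bays along x, centre lines at y = +80 and -80 mm; bay floor = plate top, 8 mm up.
- seat_left (a point): Centre of a pack that is home in the left (+y) bay: 20 mm above its floor, 28 mm above the bench. Axes as the cradle's. A pack does not go in straight down, nor level over the lip: put its back end under the hood with the front end raised about 10 degrees, push the contact back (4 mm or more past home), then lower the front behind the lip. Out: the reverse way.
- seat_right (a point): The same for the right (-y) bay. In both bays cheeks 6 mm thick guide the pack's sides, 46 mm apart (3 mm play each side): x -45 to -29 mm, 16 mm above the floor; and x +29 to +86 mm, up to the hood. Between x = -29 and +29 mm the sides are open down to the floor, for the fingers.
- lip_left (a point): Steel front lip of the left bay: middle of the top edge of its inner face, 45 mm from the seat point towards -x. The lip is 46 mm wide, 6 mm thick and 12 mm high above the bay floor.
- lip_right (a point): The same for the right bay.
- hood_left (a point): Middle of the lower front edge of the hood over the left bay's back end: 36 mm from the seat point towards +x, 47 mm above the bay floor (7 mm above a pack that is home, of which it covers the last 9 mm). The hood runs 50 mm on towards +x and is 58 mm wide, 5 mm thick.
- hood_right (a point): The same for the right bay.
- contact_left (a joint): Sprung steel contact plate at the left bay's back end, 34 mm wide, 2 to 38 mm above the floor. Its travel in m: 0 with a pack home (face 45 mm from the seat point towards +x), -0.008 when empty, +0.012 pushed fully back against a hard stop. It pushes towards -x with 3 N empty, 5.6 N home, 10 N fully back.
- contact_right (a joint): The same for the right bay.
- block_pack: Square battery pack, black with a grey band, 40 mm wide and 40 mm high, 90 mm long over its flat steel end contacts, edges rounded 2 mm, 0.27 to 0.45 kg. Origin at its middle; x along its length; it may go in either way round. Starts in one of the bays.
- round_pack: Round battery pack, black with a grey band, cylinder of 40 mm diameter, 90 mm long over its flat steel end contacts, lying on its side, 0.24 to 0.39 kg. Origin at its middle; x along its length (y and z turn with it when it rolls; it rolls easily on a flat surface); it may go in either way round. Starts in the other bay.
- dial (a joint): Angle of the cradle's dial, 0 to 2.62 rad, growing clockwise seen from above. The pointer (white line) lies at 1.31 rad minus this value from the cradle's +x axis, counted anticlockwise from above. The long mark is straight along the cradle's +x from the dial, at the value 1.31; small ticks every 0.262 rad. It stays where it is left; friction 0.04 N m.
- dial_top (a point): Middle of the dial's top face, on its axis, 37 mm above the bench and 10 mm to the -x side of the cradle's origin. The dial is a disc of 46 mm diameter, 12 mm high on the plate, with a grip bar 42 mm long, 11 mm thick and 17 mm high on it (20 to 37 mm above the bench), along the pointer. This point's x axis does not show the pointer; use the joint.
- mat: Black rubber mat, fixed, 150 x 110 mm, 4 mm thick, to the right of the cradle, empty: room to put a pack down. Origin under its centre at z=0; x along its 150 mm.
- pliers: Yellow-handled pliers lying on the bench to the left, 170 mm long; bystander. Origin under it.
- solder_spool: White spool of solder standing on end, 54 mm diameter, 40 mm high, in front of the mat and cradle; bystander. Origin under it.
- wire_spool: White spool of copper wire standing on end, 54 mm diameter, 40 mm high, behind the mat; bystander. Origin under it.
- screwdriver: Screwdriver lying in front of the cradle, roughly along y; bystander. Origin under it.
- jar: Clear jar with black cap, 56 mm diameter, 70 mm high, behind the cradle's left; bystander. Origin under it.
Not all that is in view belongs to the job. What is shaped like the block_pack but brown, green or orange is not meant.

How it is judged:
By the outcome, as a careful person would: the job done as asked, in the order asked, and still so for the second after the job is handed in, with the robot touching nothing.
It also fails if it takes over 72 s, if anything falls off the work surface, if the arm or the gripper's body presses on something with over 40 N, if the wrist force passes 120 N, or if a joint passes its speed limit or range.

## Working session

There is one attempt and no reset: what is moved stays moved. The work goes in short steps, Python scripts to look and compute and a tool call to move; the robot and the scene stay as the last step left them, time stands still between calls to the robot, and variables do not carry over. Pictures are saved under pics/ and viewed, and the job is handed in when it is done.

Besides the shell and the picture viewer there is one more tool, called after "Emit:" in YAML: its name, and indented under it one key for each argument. play_rows: Moves the arm, as the interface text tells. Its arguments: {"type":"object","properties":{"plan":{"type":"array"},"grip_force":{"type":"number"}},"required":["plan"]}

```bash
ls; mkdir -p pics; cat > h.py <<'E'
import numpy as np, cv2
from bench import status, vision, job
def grab(n,fn=None):
    im,d=vision.grab_frame(n); 
    if fn: cv2.imwrite('pics/'+fn,im); np.savez('pics/'+fn+'.npz',d=d)
    return im,d
def cam(n):
    c=vision.camera_info(n); f=240/np.tan(np.radians(c['fovy'])/2); return f,c['cx'],c['cy'],np.array(c['R']),np.array(c['t'])
def ray(n,u,v,z,c=None):
    f,cx,cy,R,t=c or cam(n); d=R.T@np.array([(u-cx)/f,(v-cy)/f,1]); o=-R.T@t
    return o+d*(z-o[2])/d[2]
def dep(n,u,v,d,c=None):
    f,cx,cy,R,t=c or cam(n); return R.T@(d*np.array([(u-cx)/f,(v-cy)/f,1])-t)
def proj(n,X,c=None):
    f,cx,cy,R,t=c or cam(n); p=R@np.array(X)+t; return p[0]/p[2]*f+cx,p[1]/p[2]*f+cy
E
python3 - <<'E'
from h import *
print(status.state())
for n in ['scene','side','wrist']:
    print(n,cam(n)); grab(n,n+'0.png')
E
```

```text
pics
{'t': 0.0, 'q': array([ 1.24287833e+00,  8.79732663e-02,  1.37228223e+00, -2.50225656e-05,
        1.68356212e+00, -1.03085181e-01]), 'joint_velocities': array([-0.00052047, -0.00095554,  0.00258983, -0.00062622,  0.00114779,
        0.00100745]), 'effort': array([ 2.41755315e-04, -3.51863515e+01, -3.13275862e+01, -2.10449602e-04,
        1.07753425e-02,  3.00870965e-05]), 'tcp_pos': array([0.12246357, 0.53568663, 0.23011493]), 'orientation': array([-3.14138844e+00,  2.21571711e-03,  1.34596095e+00]), 'contact_force': array([-0.53134828, -0.09460484,  1.06605233]), 'wrist_torque': array([0.03452205, 0.04061747, 0.01631399]), 'gripper_width': 0.08568411430301383}
scene (np.float64(555.8240307084071), 324.15323598352944, 246.2303886559163, array([[ 0.06439829,  0.9978521 , -0.01200216],
       [ 0.70768339, -0.05414484, -0.70445196],
       [-0.70358872,  0.03687177, -0.70965019]]), array([ 0.03108765, -0.30614515,  1.52087192]))
side (np.float64(570.4067153337156), 313.4686015994071, 238.81270537293094, array([[ 0.86319287, -0.50481475, -0.00775484],
       [-0.25854329, -0.42879096, -0.86561751],
       [ 0.43365128,  0.74919983, -0.50064576]]), array([-0.46596208,  0.12793269,  1.25937777]))
wrist (np.float64(359.73303637487726), 321.3410271414172, 245.08501835000547, array([[ 0.22335686,  0.97473588, -0.0012918 ],
       [ 0.93875891, -0.21475576,  0.26946553],
       [ 0.2623803 , -0.06139967, -0.96300917]]), array([-0.54958592, -0.03415345,  0.3776209 ]))
```

View pics/scene0.png

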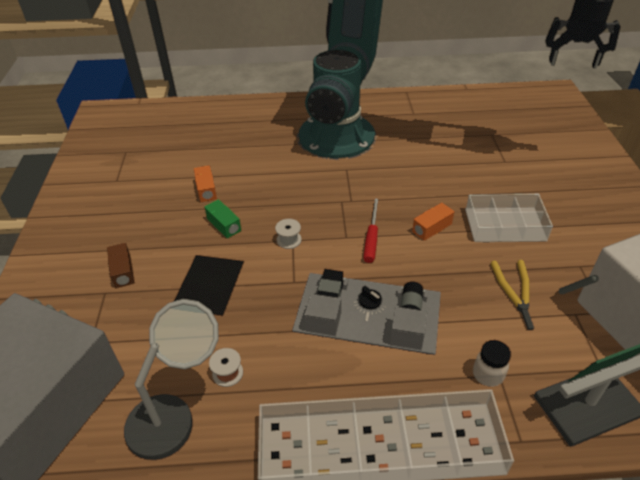

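View pics/side0.png

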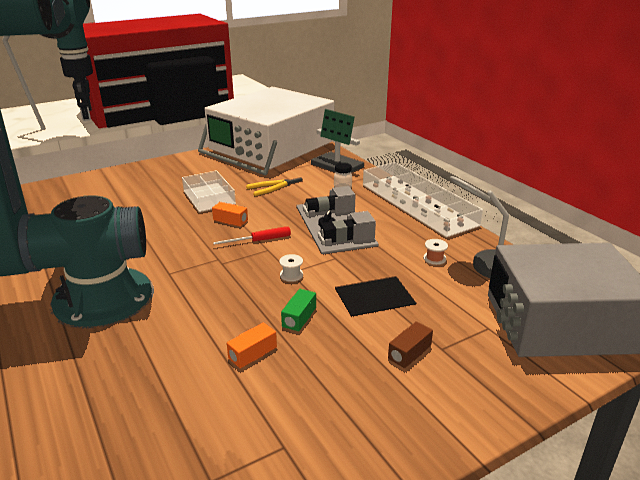

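View pics/wrist0.png

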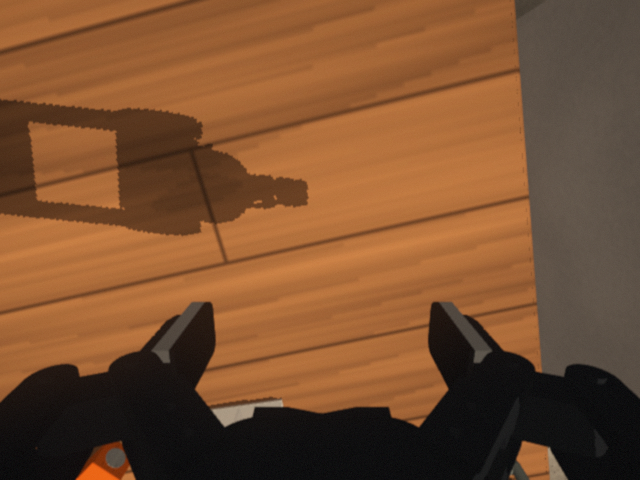

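```bash
python3 - <<'E'
import cv2
im=cv2.imread('pics/scene0.png'); cv2.imwrite('pics/c1.png',cv2.resize(im[255:365,285:450],None,fx=4.8,fy=4.8,interpolation=cv2.INTER_CUBIC))
from h import *
for u,v in [(313,274),(441,292),(438,349),(295,330)]: print(ray('scene',u,v,.008))
for u,v in [(195,256),(243,263),(222,312),(176,303)]: print('mat',ray('scene',u,v,.004))
E
```

```text
[ 0.51503672 -0.08741485  0.008     ]
[0.58255131 0.16549416 0.008     ]
[0.71611119 0.13131514 0.008     ]
[ 0.65436128 -0.1284833   0.008     ]
mat [ 0.44042358 -0.33796398  0.004     ]
mat [ 0.46896767 -0.23394831  0.004     ]
mat [ 0.59776247 -0.26998273  0.004     ]
mat [ 0.56827089 -0.3629022   0.004     ]
```

View pics/c1.png

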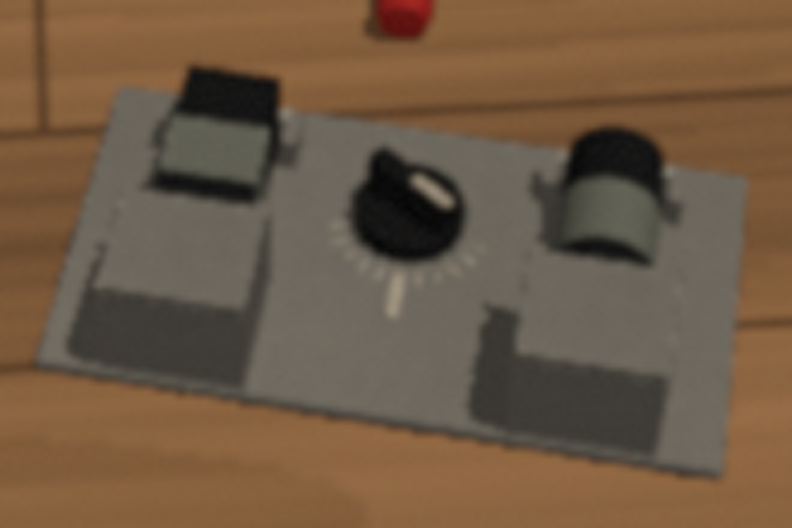

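```bash
python3 - <<'E'
from h import *
f,cx,cy,R,t=cam('wrist'); o=-R.T@t; print(o, R[2])
import numpy as np
# cradle fit
loc=np.array([[-62,-135],[-62,135],[88,135],[88,-135]])/1e3
pts=np.array([ray('scene',u,v,.008)[:2] for u,v in [(285+118/4.8,255+88/4.8),(285+747/4.8,255+178/4.8),(285+722/4.8,255+470/4.8),(285+38/4.8,255+362/4.8)]])
a=loc-loc.mean(0);b=pts-pts.mean(0)
th=np.arctan2((a[:,0]*b[:,1]-a[:,1]*b[:,0]).sum(),(a*b).sum())
M=np.array([[np.cos(th),-np.sin(th)],[np.sin(th),np.cos(th)]]);T=pts.mean(0)-M@loc.mean(0)
print(th,T,pts-(loc@M.T+T))
E
```

```text
[0.05574445 0.55157859 0.37229758] [ 0.26247306 -0.06112793 -0.96300118]
-0.2642966197553791 [0.60608691 0.01908834] [[ 0.00167959  0.00064755]
 [ 0.00120397 -0.00089403]
 [-0.00215646 -0.00152955]
 [-0.0007271   0.00177603]]
```

Emit:
play_rows:
  plan:
    - [[1, 30, -38, 2, 0], [1, 30, -38, 2, 0], [1, 30, -38, 2, 0], [1, 30, -38, 2, 0], [1, 30, -38, 2, 0], [1, 30, -38, 2, 0], [1, 30, -38, 2, 0], [1, 30, -38, 2, -0.02], [1, 30, -38, 2, -0.02], [1, 30, -38, 2, 0], [1, 30, -38, 0, 0], [1, 30, -38, 0, 0]]

```text
t: 1.35
tcp_pos: [0.4834, 0.0783, 0.2512]
orientation: [3.142, -0.0, 1.306]
contact_force: [-0.1, 0.0, -0.2]
gripper_width: 0.0854
```

Emit:
play_rows:
  plan:
    - [[1, 15, -28, 0, 0], [1, 0, -22, 0, 0], [1, 0, 0, 0, 0], [1, 0, 0, 0, 0]]

```text
t: 1.75
tcp_pos: [0.4974, 0.0302, 0.251]
orientation: [-3.141, -0.001, 1.305]
contact_force: [-0.0, -0.8, 0.7]
gripper_width: 0.0854
```

```bash
python3 - <<'E'
from h import *
import numpy as np
s=status.state();print(s['tcp_pos'],s['orientation'],s['t'])
c=cam('wrist'); im,d=grab('wrist','w1.png'); print(c[3][2],-c[3].T@c[4])
np.save('pics/w1c.npy',np.array(c,dtype=object),allow_pickle=True)
E
```

```text
[0.49742528 0.03016406 0.25095781] [-3.14059590e+00 -6.08188276e-04  1.30498744e+00] 1.75
[ 0.25956175 -0.06945915 -0.96322538] [0.43141282 0.04829965 0.39293144]
```

View pics/w1.png

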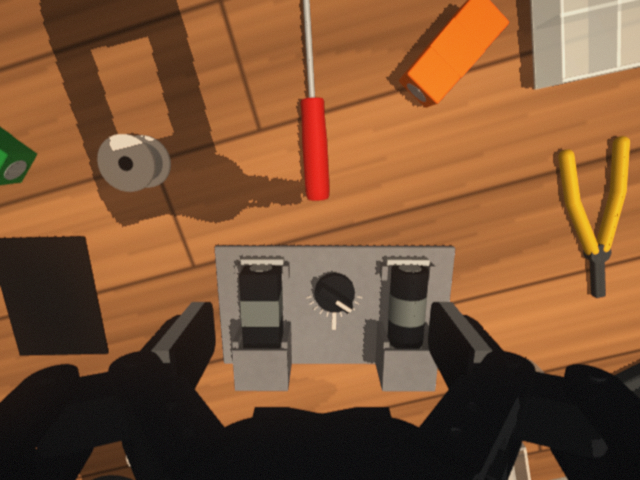

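```bash
python3 - <<'E'
import cv2
im=cv2.imread('pics/w1.png'); cv2.imwrite('pics/c2.png',cv2.resize(im[235:375,205:465],None,fx=3,fy=3,interpolation=cv2.INTER_CUBIC))
cv2.imwrite('pics/c3.png',cv2.resize(im[255:345,290:380],None,fx=6,fy=6,interpolation=cv2.INTER_CUBIC))
E
```

```text
(no output)
```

View pics/c2.png

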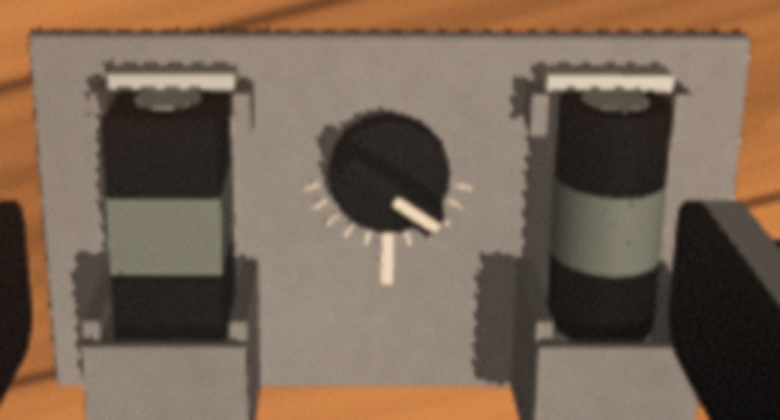

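View pics/c3.png

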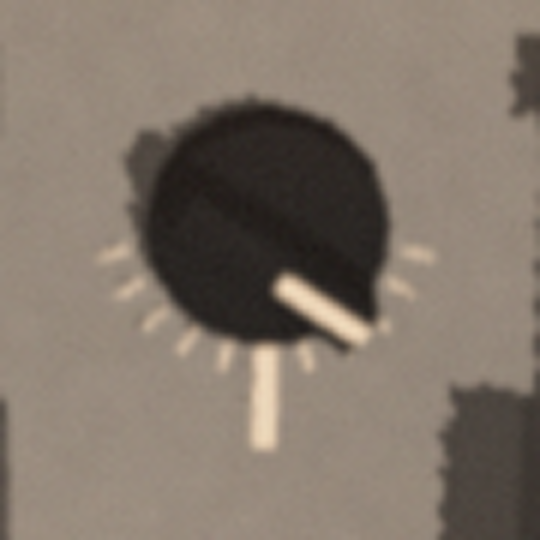

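```bash
cat >> h.py <<'E'
def W2C(T,th,p):
    c,s=np.cos(th),np.sin(th); d=np.asarray(p)[:2]-T; return np.array([c*d[0]+s*d[1],-s*d[0]+c*d[1]])
def C2W(T,th,p):
    c,s=np.cos(th),np.sin(th); return np.array([T[0]+c*p[0]-s*p[1],T[1]+s*p[0]+c*p[1]])
E
python3 - <<'E'
from h import *
from scipy.optimize import least_squares
c=tuple(np.load('pics/w1c.npy',allow_pickle=True))
P=[((30,35),(-62,-135,8)),((748,38),(-62,135,8)),((58,385),(88,-135,8)),
((108,73),(-51,-103,20)),((236,73),(-51,-57,20)),((108,89),(-45,-103,20)),((236,89),(-45,-57,20)),
((547,76),(-51,57,20)),((674,76),(-51,103,20)),((547,91),(-45,57,20)),((672,91),(-45,103,20))]
uv=[(205+a/3,235+b/3) for (a,b),_ in P]
L=np.array([l for _,l in P])/1e3
def res(x):
    r=[]
    for (u,v),l in zip(uv,L):
        p=C2W(x[:2],x[2],l); q=proj('wrist',[p[0],p[1],l[2]],c); r+= [q[0]-u,q[1]-v]
    return r
s=least_squares(res,[.606,.019,-.26]); print(s.x); print(np.round(np.array(s.fun).reshape(-1,2),1))
T,th=s.x[:2],s.x[2]
a=ray('wrist',290+280/6,255+285/6,.037,c);b=ray('wrist',290+365/6,255+335/6,.037,c)
a,b=W2C(T,th,a),W2C(T,th,b);print(a,b,np.arctan2(*(b-a)[::-1]), 'from centre',np.arctan2(b[1],b[0]+.01))
for l in [(0,80),(0,-80),(-10,0)]: print(l,C2W(T,th,np.array(l)/1e3))
print('axes',np.cos(th),np.sin(th))
for k in [(0,240),(85,236),(107,353),(18,355)]: p=ray('wrist',*k,.004,c); print('mat',p)
E
```

```text
[ 0.60112585  0.01820429 -0.2712066 ]
[[-1.2 -0.1]
 [ 2.1 -0.1]
 [-1.3  1.1]
 [-0.2  0. ]
 [-0.6  0.2]
 [ 0.1 -0.1]
 [-0.4  0.1]
 [ 0.5 -0.3]
 [ 0.3 -0.1]
 [ 0.2 -0.1]
 [ 0.5  0.1]]
[-0.008279    0.00129014] [0.00145581 0.01678733] 1.0099234959487209 from centre 0.9719750562793449
(0, 80) [0.62255738 0.09528016]
(0, -80) [ 0.57969432 -0.05887158]
(-10, 0) [0.59149137 0.02088323]
axes 0.9634483579023091 -0.2678941239656892
mat [ 0.43598419 -0.32434358  0.004     ]
mat [ 0.4567391 -0.2308685  0.004    ]
mat [ 0.59938182 -0.26887597  0.004     ]
mat [ 0.57318225 -0.3751386   0.004     ]
```

Emit:
play_rows:
  plan:
    - [[0.65, 20, -22, -25, 0], [0.65, 20, -22, -25, 0], [0.65, 20, -22, -25, 0], [0.65, 22, -23, -25, -0.005], [0.65, 0, 0, -30, 0], [0.65, 0, 0, 0, 0], [0.65, 0, 0, 0, 0]]

```text
t: 2.5
tcp_pos: [0.5792, -0.0574, 0.1213]
orientation: [-3.14, -0.0, 1.303]
contact_force: [0.1, -0.3, 0.1]
gripper_width: 0.0555
```

```bash
python3 - <<'E'
from h import *
import numpy as np
s=status.state();print(s['tcp_pos'],s['orientation'],s['gripper_width'],s['t'])
c=cam('wrist'); im,d=grab('wrist','w2.png')
np.save('pics/w2c.npy',np.array(c,dtype=object),allow_pickle=True)
E
```

```text
[ 0.5791923  -0.05740436  0.1212773 ] [-3.14011366e+00 -4.19841835e-04  1.30273874e+00] 0.055517734915743744 2.5
```

View pics/w2.png

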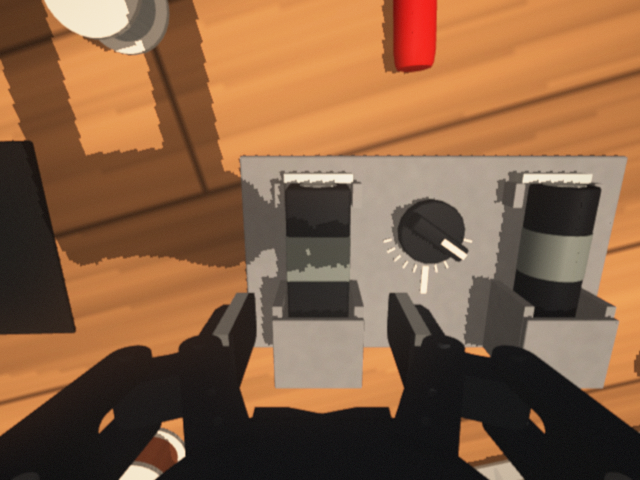

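```bash
python3 - <<'E'
import cv2
im=cv2.imread('pics/w2.png'); cv2.imwrite('pics/c4.png',cv2.resize(im[145:215,235:365],None,fx=6,fy=6,interpolation=cv2.INTER_CUBIC))
cv2.imwrite('pics/c5.png',cv2.resize(im[145:215,505:635],None,fx=6,fy=6,interpolation=cv2.INTER_CUBIC))
E
```

```text
(no output)
```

View pics/c4.png

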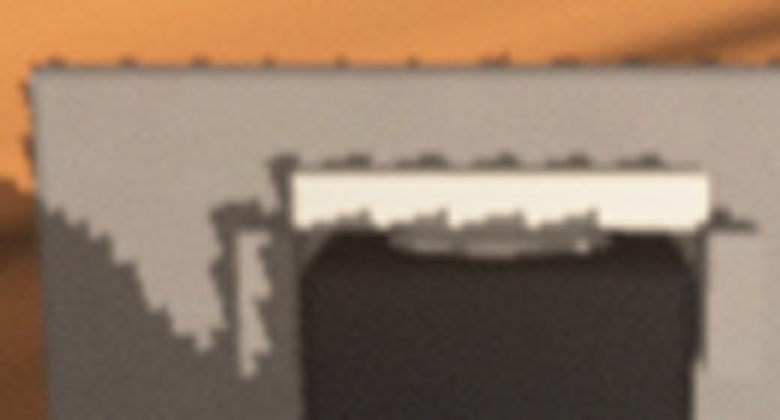

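View pics/c5.png

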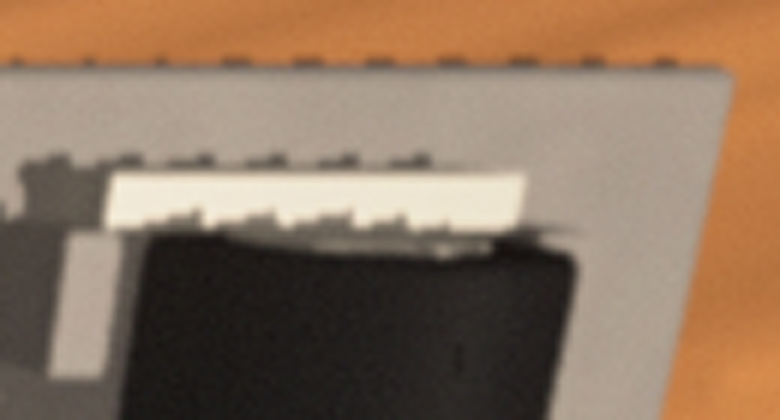

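```bash
python3 - <<'E'
from h import *
from scipy.optimize import least_squares
c=tuple(np.load('pics/w2c.npy',allow_pickle=True))
A=(235,145);B=(505,145)
P=[(A,(35,70),(-62,-135,8)),(B,(732,72),(-62,135,8)),
(A,(292,171),(-51,-103,20)),(A,(710,172),(-51,-57,20)),(A,(292,230),(-45,-103,20)),(A,(708,231),(-45,-57,20)),
(B,(110,172),(-51,57,20)),(B,(527,172),(-51,103,20)),(B,(105,230),(-45,57,20)),(B,(523,231),(-45,103,20))]
uv=[(o[0]+a/6,o[1]+b/6) for o,(a,b),_ in P]
L=np.array([l for *_,l in P])/1e3
def res(x):
    r=[]
    for (u,v),l in zip(uv,L):
        p=C2W(x[:2],x[2],l); q=proj('wrist',[p[0],p[1],l[2]],c); r+= [q[0]-u,q[1]-v]
    return r
s=least_squares(res,[.606,.019,-.26]); print(s.x); print(np.round(np.array(s.fun).reshape(-1,2),1))
T,th=s.x[:2],s.x[2]
for l in [(0,80),(0,-80),(-10,0)]: print(l,C2W(T,th,np.array(l)/1e3))
print(np.cos(th),np.sin(th),th+np.pi/2)
E
```

```text
[ 0.60123249  0.01775621 -0.26946832]
[[-2.3 -0.3]
 [ 2.9 -0.3]
 [ 0.   0.5]
 [-0.5  0.4]
 [ 0.3 -0.2]
 [-0.4 -0.3]
 [ 0.7  0.5]
 [ 0.2  0.6]
 [ 0.1 -0. ]
 [-1.  -0.1]]
(0, 80) [0.62253001 0.09486921]
(0, -80) [ 0.57993497 -0.0593568 ]
(-10, 0) [0.59159337 0.0204184 ]
0.9639125752749598 -0.2662189835958268 1.3013280044157005
```

Emit:
play_rows:
  plan:
    - [[0.65, 0.8, -1.9, -30, 0], [0.65, 0, 0, -30, 0], [0.65, 0, 0, -25, 0], [0.65, 0, 0, -15, 0], [0.65, 0, 0, -8, 0], [0.65, 0, 0, 0, 0], [0.65, 0, 0, 0, 0]]

```text
t: 3.25
tcp_pos: [0.5817, -0.0608, 0.0151]
orientation: [3.138, -0.0, 1.301]
contact_force: [-0.6, -0.6, -0.4]
gripper_width: 0.0557
```

```bash
python3 - <<'E'
from h import *
print(status.state()['tcp_pos'])
grab('wrist','w3.png');grab('side','s3.png')
im=cv2.imread('pics/s3.png'); cv2.imwrite('pics/c6.png',cv2.resize(im[160:280,270:400],None,fx=5,fy=5,interpolation=cv2.INTER_CUBIC))
E
```

```text
[ 0.58167851 -0.06079907  0.01514969]
```

View pics/w3.png

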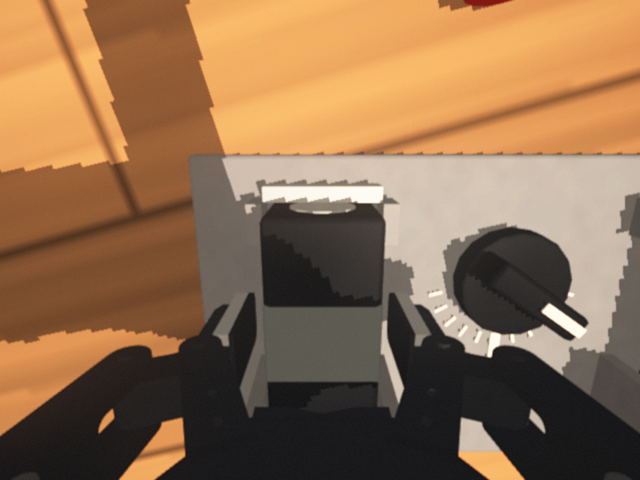

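View pics/c6.png

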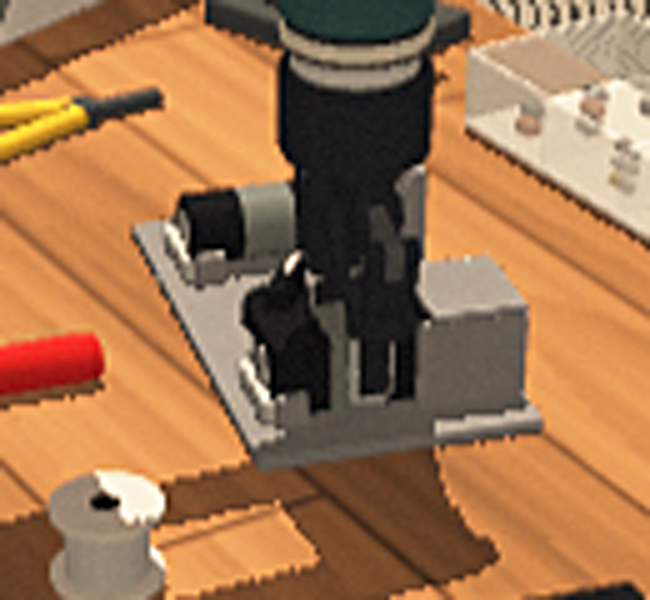

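Emit:
play_rows:
  plan:
    - [[0.65, -3.9, 1.1, -2, 0], [0.65, 0, 0, 0, 0], [0.4, 0, 0, 0, 0], [0.3, 0, 0, 0, 0], [0.3, 0, 0, 0, 0], [0.3, 0, 0, 0, 0]]
  grip_force: 45

```text
t: 3.95
tcp_pos: [0.5766, -0.0591, 0.0117]
orientation: [-3.141, -0.001, 1.301]
contact_force: [-0.9, 3.4, 3.6]
gripper_width: 0.0395
```

Emit:
play_rows:
  plan:
    - [[0.3, 0, 0, 3, 0], [0.3, 0, 0, 3, 0], [0.3, 0, 0, 2, 0], [0.3, 0, 0, 2, 0], [0.3, 0, 0, 2, 0], [0.3, 0, 0, 1, 0], [0.3, 0, 0, 0, 0]]

```text
t: 4.65
tcp_pos: [0.5757, -0.0601, 0.0188]
orientation: [-3.139, 0.001, 1.301]
contact_force: [9.2, -1.1, -22.2]
gripper_width: 0.0394
```

```bash
python3 - <<'E'
from h import *
grab('wrist','w4.png');grab('side','s4.png')
im=cv2.imread('pics/s4.png'); a=cv2.resize(im[160:280,290:400],None,fx=5,fy=5,interpolation=cv2.INTER_CUBIC)
cv2.imwrite('pics/c7.png',a)
E
```

```text
(no output)
```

View pics/w4.png

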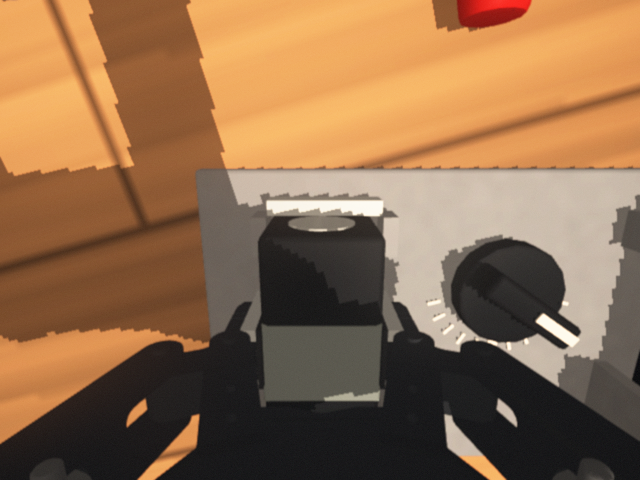

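View pics/c7.png

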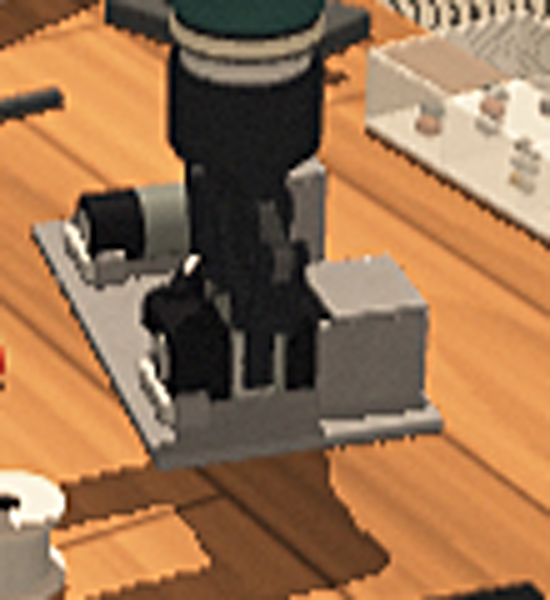

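Emit:
play_rows:
  plan:
    - [[0.3, 0, 0, 0, 0], [0.3, 0, 0, 1, 0], [0.3, 0, 0, 1, 0], [0.3, 0, 0, 0, 0]]
  grip_force: 22

```text
t: 5.15
tcp_pos: [0.5756, -0.06, 0.0189]
orientation: [-3.139, 0.001, 1.301]
contact_force: [12.6, -1.9, -30.3]
gripper_width: 0.0394
```

```bash
python3 - <<'E'
from h import *
grab('wrist','w5.png')
E
```

```text
(no output)
```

View pics/w5.png

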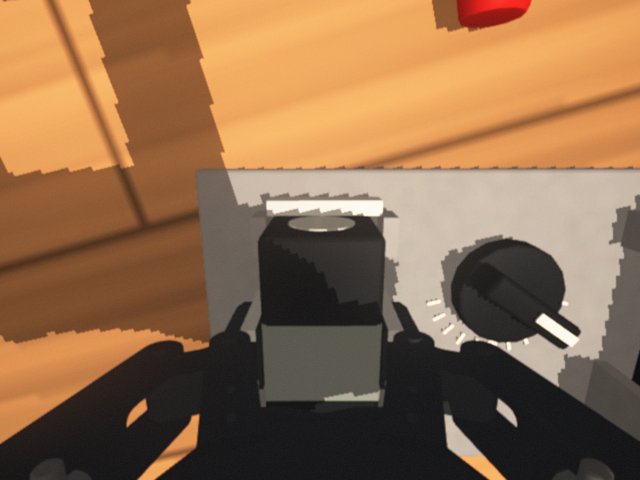

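Emit:
play_rows:
  plan:
    - [[0.3, 0, 0, -4, 0], [0.3, 2.9, -0.8, -2, 0], [0.3, 2.9, -0.8, 0, 0], [0.3, 2.9, -0.8, 0, 0], [0.3, 0, 0, 0, 0]]
  grip_force: 30

```text
t: 5.7
tcp_pos: [0.5815, -0.0617, 0.0186]
orientation: [-3.132, 0.001, 1.301]
contact_force: [-7.6, 1.5, -2.3]
gripper_width: 0.0397
```

Emit:
play_rows:
  plan:
    - [[0.3, 0, 0, 2, 0], [0.3, 0, 0, 2, 0], [0.3, 0, 0, 2, 0], [0.3, 0, 0, 1, 0], [0.3, 0, 0, 0, 0]]

```text
t: 6.2
tcp_pos: [0.5795, -0.0611, 0.0222]
orientation: [-3.127, 0.001, 1.301]
contact_force: [-6.8, 1.6, -19.3]
gripper_width: 0.0397
```

```bash
python3 - <<'E'
from h import *
grab('wrist','w6.png')
E
```

```text
(no output)
```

View pics/w6.png

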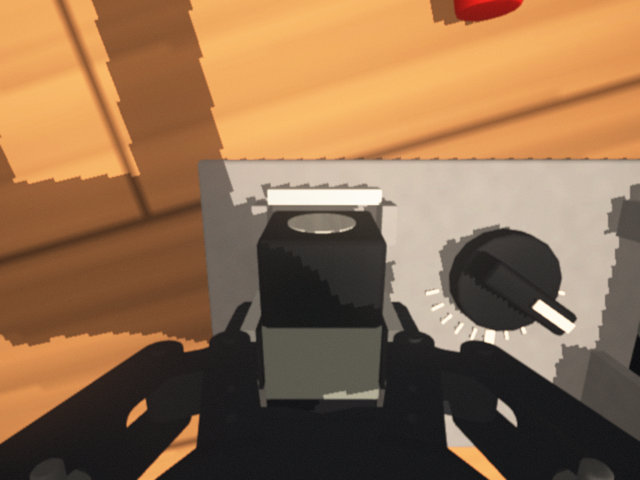

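Emit:
play_rows:
  plan:
    - [[0.3, 0, 0, 0, 0], [0.3, 0, 0, 2, 0], [0.3, 0, 0, 2, 0], [0.3, 0, 0, 0, 0]]
  grip_force: 20

```text
t: 6.65
tcp_pos: [0.5793, -0.061, 0.0265]
orientation: [-3.126, 0.001, 1.301]
contact_force: [-7.7, 2.5, -17.1]
gripper_width: 0.0393
```

```bash
python3 - <<'E'
from h import *
grab('wrist','w7.png');print(status.state()['wrist_torque'])
a=cv2.imread('pics/w6.png')[140:460,180:420];b=cv2.imread('pics/w7.png')[140:460,180:420]
cv2.imwrite('pics/c8.png',np.hstack([a,b]))
E
```

```text
[4.22990873e-01 1.64601040e+00 5.29810265e-04]
```

View pics/c8.png

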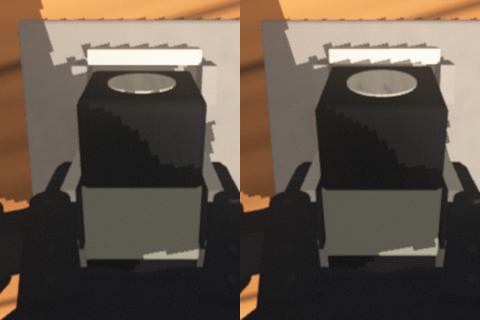

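```bash
cat >> h.py <<'E'
TH=-0.2695; T0=np.array([0.6012,0.0178])
def topfit(bx,name='wrist'):
    """plane fit of depth in box (u0,u1,v0,v1): returns cradle coords"""
    c=cam(name); im,d=vision.grab_frame(name); u,v=np.meshgrid(np.arange(bx[0],bx[1]),np.arange(bx[2],bx[3]))
    D=d[bx[2]:bx[3],bx[0]:bx[1]]; m=D>0
    P=np.array([dep(name,a,b,q,c) for a,b,q in zip(u[m],v[m],D[m])])
    C=np.c_[np.array([W2C(T0,TH,p) for p in P]),P[:,2]]
    A=np.c_[C[:,:2],np.ones(len(C))]; k,*_=np.linalg.lstsq(A,C[:,2],rcond=None)
    r=A@k-C[:,2]; print('slope x,y deg',np.degrees(np.arctan(k[:2])),'mean',C.mean(0),'x',C[:,0].min(),C[:,0].max(),'rms',r.std()); return im,d
E
python3 - <<'E'
from h import *
topfit((268,375,250,320))
im,d=topfit((268,375,335,390))
E
```

```text
slope x,y deg [-9.91595369 -0.09116486] mean [-0.02651944 -0.08153215  0.06558675] x -0.03870496241467779 -0.01348729002818852 rms 0.0005416649719212279
slope x,y deg [-1.01040953e+01  2.19061162e-03] mean [ 0.00364683 -0.08156403  0.06052542] x -0.008562594099890769 0.016754464000122725 rms 0.00048317780466606793
```

Emit:
play_rows:
  plan:
    - [[0.3, 0, 0, 0, 0], [0.3, -5.8, 1.6, -1, 0], [0.3, -5.8, 1.6, 0, 0], [0.3, -5.8, 1.6, 0, 0], [0.3, 0, 0, 5, 0], [0.3, 0, 0, 20, 0], [0.3, 0, 0, 30, 0], [0.3, 0, 0, 30, 0], [0.3, 0, 0, 0, 0]]
  grip_force: 40

```text
t: 7.7
tcp_pos: [0.5745, -0.0585, 0.1266]
orientation: [3.119, -0.002, 1.301]
contact_force: [1.7, -0.6, -3.5]
gripper_width: 0.0395
```

```bash
python3 - <<'E'
from h import *
im,d=topfit((268,375,265,310)); cv2.imwrite('pics/w8.png',im)
c=tuple(np.load('pics/w1c.npy',allow_pickle=True))
for k in [(0,240),(85,236),(107,353),(18,355)]: p=ray('wrist',*k,.004,c); print('mat',p)
E
```

```text
slope x,y deg [-11.11374657   0.16643346] mean [-0.03312    -0.08053206  0.1659781 ] x -0.041570718647671784 -0.024531080898203602 rms 0.0005221895874976869
mat [ 0.43598419 -0.32434358  0.004     ]
mat [ 0.4567391 -0.2308685  0.004    ]
mat [ 0.59938182 -0.26887597  0.004     ]
mat [ 0.57318225 -0.3751386   0.004     ]
```

View pics/w8.png

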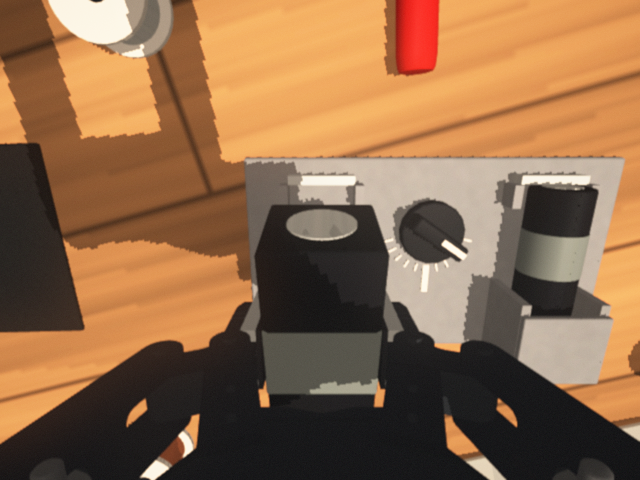

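Emit:
play_rows:
  plan:
    - [[0.3, -10, -40, 0, 0], [0.3, -10, -41, 0, 0], [0.3, -10, -41, 0, 0], [0.3, -10, -41, 0, 0], [0.3, -10, -41, 0, 0], [0.3, -10, -40, -20, 0], [0.3, 0, 0, -30, 0], [0.3, 0, 0, -20, 0], [0.3, 0, 0, -15, 0], [0.3, 0, 0, -8, 0], [0.3, 0, 0, 0, 0]]
  grip_force: 30

```text
t: 8.85
tcp_pos: [0.5073, -0.3004, 0.021]
orientation: [-3.139, -0.001, 1.302]
contact_force: [-0.9, 1.0, -4.7]
gripper_width: 0.0391
```

Emit:
play_rows:
  plan:
    - [[0.3, 0, 0, -4, 0], [0.3, 0, 0, -4, 0], [0.3, 0, 0, -3, 0], [0.3, 0, 0, -2, 0], [0.3, 0, 0, 0, 0]]
  grip_force: 20

```text
t: 9.35
tcp_pos: [0.5092, -0.3019, 0.0178]
orientation: [3.137, 0.002, 1.302]
contact_force: [-13.6, 7.9, 25.0]
gripper_width: 0.0397
```

```bash
python3 - <<'E'
from h import *
im,d=topfit((275,368,265,310)); cv2.imwrite('pics/w9.png',im)
E
```

```text
slope x,y deg [-12.01935338  -0.04102356] mean [-0.03043766 -0.3323968   0.0575272 ] x -0.03858019532531144 -0.021762265058993785 rms 0.0005199663376377143
```

View pics/w9.png

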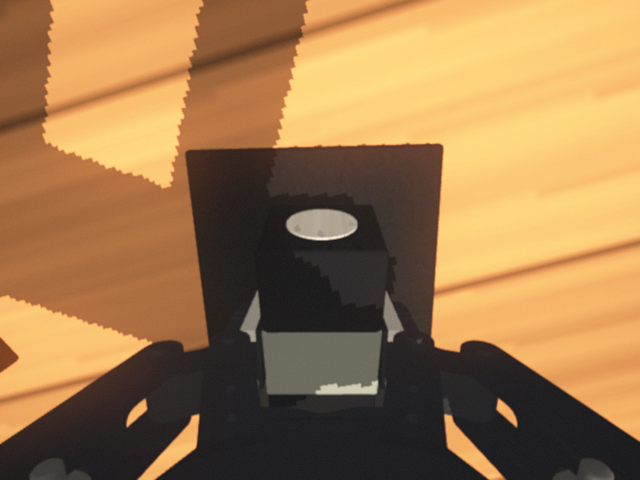

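Emit:
play_rows:
  plan:
    - [[0.3, 0, 0, -2, 0], [0.42, 0, 0, 0, 0], [0.46, 0, 0, 0, 0], [0.5, 0, 0, 0, 0], [0.55, 0, 0, 0, 0], [0.65, 0, 0, 3, 0], [0.65, 0, 0, 10, 0], [0.65, 0, 0, 30, 0], [0.65, 0, 0, 40, 0], [0.65, 0, 0, 30, 0]]

```text
t: 10.4
tcp_pos: [0.5085, -0.3016, 0.1231]
orientation: [3.139, 0.001, 1.301]
contact_force: [0.4, -0.5, 0.4]
gripper_width: 0.0555
```

```bash
python3 - <<'E'
from h import *
s=status.state();print(s['tcp_pos'],s['orientation'])
c=cam('wrist');np.save('pics/wAc.npy',np.array(c,dtype=object),allow_pickle=True)
im,d=grab('wrist','wA.png')
E
```

```text
[ 0.50846665 -0.30164402  0.12312068] [3.13937337e+00 7.21672227e-04 1.30104666e+00]
```

View pics/wA.png

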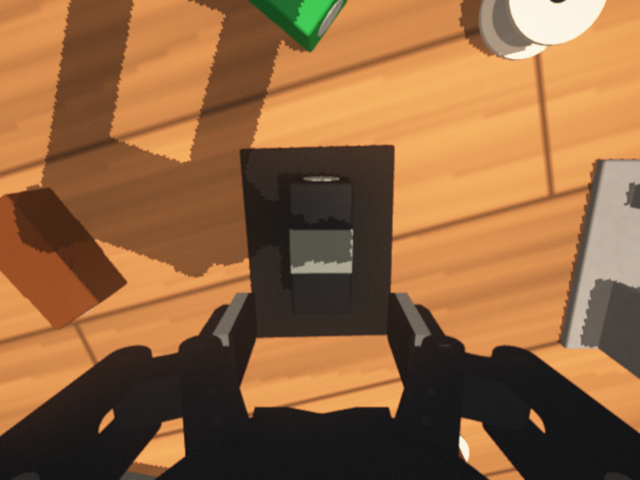

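Emit:
play_rows:
  plan:
    - [[0.65, 11, 39, 0, 0], [0.65, 11, 39, 0, 0], [0.65, 11, 39, 0, 0], [0.65, 11, 39, 0, 0], [0.65, 11, 39, 0, 0], [0.65, 11, 39, 0, 0], [0.65, 11, 39, 0, 0], [0.65, 11, 39, 0, 0], [0.65, 11, 39, 0, 0], [0.65, 11, 39, 0, 0], [0.65, 0, 6, 0, 0], [0.65, 0, 0, 0, 0]]

```text
t: 11.65
tcp_pos: [0.6178, 0.0961, 0.1203]
orientation: [-3.141, 0.0, 1.304]
contact_force: [-0.0, -0.5, -0.1]
gripper_width: 0.0554
```

```bash
python3 - <<'E'
from h import *
c=tuple(np.load('pics/wAc.npy',allow_pickle=True))
for p in [(290,230),(353,231),(290,274),(353,274),(290,183),(352,183),(293,312),(350,312)]: print(p, ray('wrist',*p,.044,c)[:2])
s=status.state();print(s['tcp_pos'],s['orientation'])
c=cam('wrist');np.save('pics/wBc.npy',np.array(c,dtype=object),allow_pickle=True)
im,d=grab('wrist','wB.png')
cv2.imwrite('pics/cB.png',cv2.resize(im[150:330,220:420],None,fx=4,fy=4)[:600])
E
```

```text
(290, 230) [ 0.48745756 -0.31601165]
(353, 231) [ 0.49868956 -0.27788659]
(290, 274) [ 0.51569997 -0.32455886]
(353, 274) [ 0.52667813 -0.28492247]
(290, 183) [ 0.45934484 -0.30750369]
(352, 183) [ 0.46941267 -0.27115396]
(293, 312) [ 0.54228783 -0.33049527]
(350, 312) [ 0.55253325 -0.29350447]
[0.61782788 0.09610286 0.12026089] [-3.14145114e+00  3.39333934e-04  1.30371226e+00]
```

View pics/cB.png

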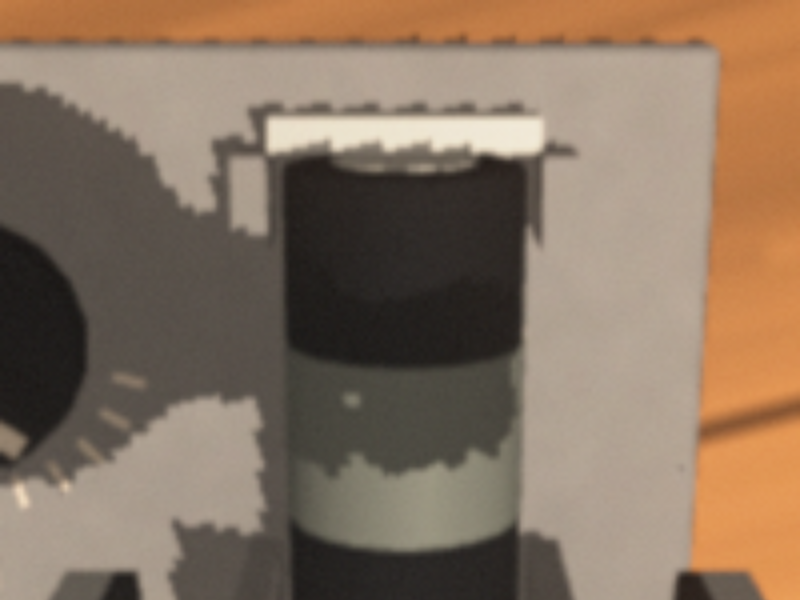

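```bash
python3 - <<'E'
from h import *
c=tuple(np.load('pics/wBc.npy',allow_pickle=True))
for p in [(266,115),(545,115),(266,155),(545,155)]:
    q=ray('wrist',220+p[0]/4,150+p[1]/4,.02,c); print(q, W2C(T0,TH,q))
print(W2C(T0,TH,[.6178,.0961]), C2W(T0,TH,[0,.08]))
E
```

```text
[0.56684214 0.08642179 0.02      ] [-0.0513882   0.05699707]
[0.57910201 0.13113384 0.02      ] [-0.05147542  0.10335938]
[0.57317344 0.0845071  0.02      ] [-0.04477565  0.05683719]
[0.58552516 0.12955219 0.02      ] [-0.04486301  0.10354498]
[-0.00484653  0.07989344] [0.62249996 0.09491233]
```

Emit:
play_rows:
  plan:
    - [[0.65, 2, -0.6, -30, 0], [0.65, 0, 0, -30, 0], [0.65, 0, 0, -25, 0], [0.65, 0, 0, -15, 0], [0.65, 0, 0, -11, 0], [0.65, 0, 0, 0, 0], [0.65, 0, 0, 0, 0], [0.4, 0, 0, 0, 0], [0.3, 0, 0, 0, 0], [0.3, 0, 0, 0, 0], [0.3, 0, 0, 0, 0], [0.3, 0, 0, 0, 0]]
  grip_force: 30

```text
t: 12.9
tcp_pos: [0.6212, 0.0946, 0.0114]
orientation: [3.138, -0.002, 1.301]
contact_force: [0.2, 1.0, 5.4]
gripper_width: 0.0387
```

```bash
python3 - <<'E'
from h import *
s=status.state();print(s['tcp_pos'],W2C(T0,TH,s['tcp_pos']))
topfit((310,330,265,310))
E
```

```text
[0.62124405 0.0945709  0.01142106] [-0.00111967  0.07933651]
slope x,y deg [-0.72006254  3.16367859] mean [-0.02623243  0.07900581  0.04693494] x -0.034210474493061756 -0.01798053351828467 rms 0.000584563104470346
```

Emit:
play_rows:
  plan:
    - [[0.3, 1.9, -0.5, 2, 0], [0.3, 1.9, -0.5, 0, 0], [0.3, 1.9, -0.5, 0, 0], [0.3, 1, -0.3, 2, 0], [0.3, 0, 0, 2, 0], [0.3, 0, 0, 2, 0], [0.3, 0, 0, 2, 0], [0.3, 0, 0, 2, 0], [0.3, 0, 0, 2, 0], [0.3, 0, 0, 0, 0]]
  grip_force: 24

```text
t: 13.95
tcp_pos: [0.6209, 0.0927, 0.0183]
orientation: [-3.128, 0.004, 1.302]
contact_force: [-5.0, 1.0, -6.4]
gripper_width: 0.0394
```

```bash
python3 - <<'E'
from h import *
s=status.state();print(s['tcp_pos'],W2C(T0,TH,s['tcp_pos']))
im,d=topfit((310,330,265,310)); cv2.imwrite('pics/wC.png',im)
E
```

```text
[0.62088483 0.09269121 0.01825225] [-0.00096546  0.07742903]
slope x,y deg [-1.81946113  3.48785643] mean [-0.02552642  0.07729937  0.05444686] x -0.03337252031877096 -0.017547954571347703 rms 0.0005938686074868761
```

View pics/wC.png

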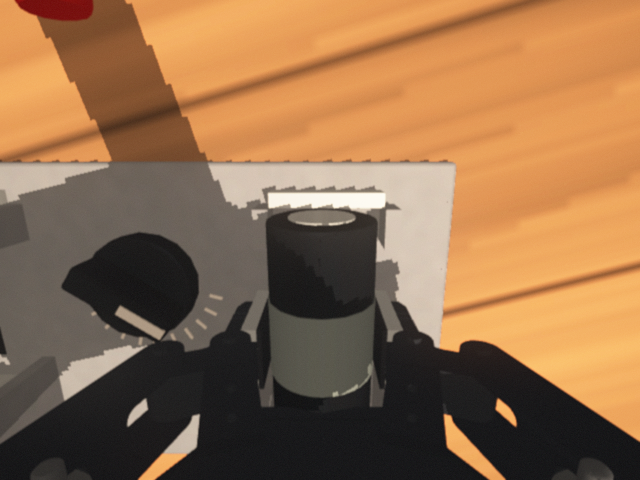

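Emit:
play_rows:
  plan:
    - [[0.3, 1.9, -0.5, 0, 0], [0.3, 1.9, -0.5, 0, 0], [0.3, 1.9, -0.5, 0, 0], [0.3, 0, 0, 0, 0]]
  grip_force: 28

```text
t: 14.4
tcp_pos: [0.6261, 0.0913, 0.018]
orientation: [-3.126, 0.004, 1.302]
contact_force: [-7.3, 2.0, -5.8]
gripper_width: 0.0391
```

```bash
python3 - <<'E'
from h import *
s=status.state();print(s['tcp_pos'],W2C(T0,TH,s['tcp_pos']))
im,d=topfit((310,330,265,310))
E
```

```text
[0.62608339 0.0912729  0.01801246] [0.00442308 0.07744602]
slope x,y deg [-2.07842203  3.17664205] mean [-0.02002979  0.07732692  0.05404109] x -0.027726414369236535 -0.011717561178421071 rms 0.0005919896584527987
```

Emit:
play_rows:
  plan:
    - [[0.3, 0.4, 1.4, 0, 0], [0.3, 0, 0, 2, 0], [0.3, 0, 0, 2, 0], [0.3, 0, 0, 2, 0], [0.3, 0, 0, 2, 0], [0.3, 0, 0, 1, 0], [0.3, 0, 0, 0, 0]]
  grip_force: 22

```text
t: 15.15
tcp_pos: [0.6247, 0.0922, 0.0244]
orientation: [-3.122, 0.006, 1.301]
contact_force: [-6.6, 1.8, -12.0]
gripper_width: 0.039
```

```bash
python3 - <<'E'
from h import *
s=status.state();print(s['tcp_pos'],W2C(T0,TH,s['tcp_pos']))
im,d=topfit((310,330,265,310)); cv2.imwrite('pics/wD.png',im)
E
```

```text
[0.62467581 0.09224654 0.02439908] [0.00280707 0.07800975]
slope x,y deg [-8.10174806  3.52292994] mean [-0.02225597  0.07800526  0.0626406 ] x -0.03012152754347476 -0.013802296130470237 rms 0.0005610592841028028
```

View pics/wD.png

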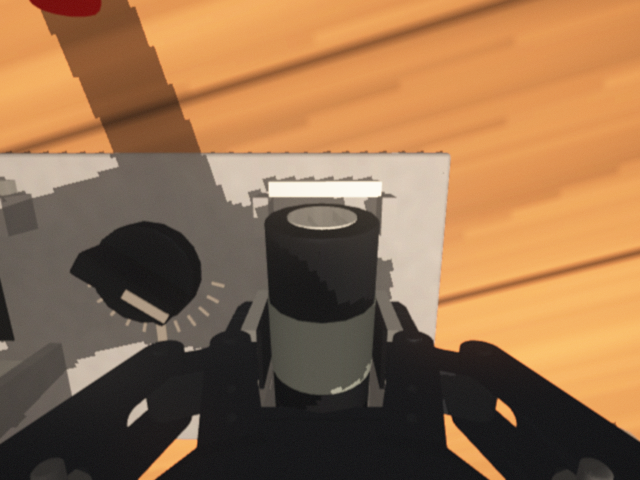

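Emit:
play_rows:
  plan:
    - [[0.3, 0, 0, 2, 0], [0.3, 0, 0, 0.5, 0], [0.3, -4.8, 1.3, -1, 0], [0.3, -5.8, 1.6, 0, 0], [0.3, -5.8, 1.6, 0, 0], [0.3, 0, 0, 5, 0], [0.3, 0, 0, 20, 0], [0.3, 0, 0, 30, 0], [0.3, 0, 0, 30, 0], [0.3, 0, 0, 0, 0]]
  grip_force: 26

```text
t: 16.2
tcp_pos: [0.6227, 0.0971, 0.1294]
orientation: [3.121, -0.007, 1.301]
contact_force: [0.8, 0.3, -1.7]
gripper_width: 0.0391
```

```bash
python3 - <<'E'
from h import *
s=status.state();print(s['tcp_pos'],W2C(T0,TH,s['tcp_pos']))
im,d=topfit((310,330,265,310)); cv2.imwrite('pics/wE.png',im)
E
```

```text
[0.62267202 0.09712677 0.12943704] [-0.00042374  0.08218032]
slope x,y deg [-11.87738863   3.59825104] mean [-0.03166617  0.08162055  0.17724756] x -0.03789778623638267 -0.022821877366089233 rms 0.0013783161800238752
```

View pics/wE.png

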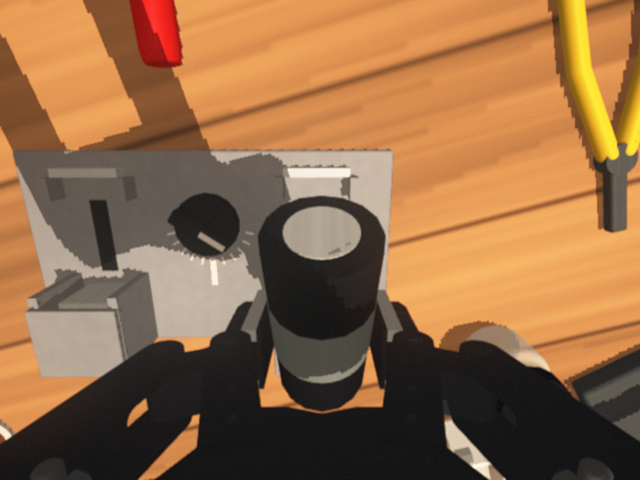

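```bash
python3 - <<'E'
from h import *
s=status.state();print(s['tcp_pos'],W2C(T0,TH,s['tcp_pos']),s['orientation'])
im,d=topfit((312,328,275,300));im,d=topfit((312,328,300,330));im,d=topfit((312,328,345,370));
im,d=topfit((312,328,225,250))
E
```

```text
[0.62066944 0.09699532 0.12565412] [-0.00231904  0.08152043] [ 3.12710287 -0.00493244  1.30111324]
slope x,y deg [-19.00398995   2.45399239] mean [-0.03376959  0.08106293  0.17474956] x -0.03791810974314615 -0.028875675085031256 rms 0.0006346752163900152
slope x,y deg [-28.16110189   3.41174342] mean [-0.02429809  0.08043267  0.1659708 ] x -0.03122068840816023 -0.01730596367332661 rms 0.0004229491279338864
slope x,y deg [-28.39409635   1.76346695] mean [-0.0038055   0.07990456  0.15223223] x -0.011475735458383152 0.004777136291954243 rms 0.00036064587643869586
slope x,y deg [61.45859564 -0.32064843] mean [-0.04863326  0.07973383  0.15478935] x -0.05143806063899477 -0.04582377252904746 rms 0.0008690351117766645
```

Emit:
play_rows:
  plan:
    - [[0.3, 0, 0, 0, 0], [0.3, -11, -30, 0, 0], [0.3, -11, -31, 0, 0], [0.3, -11, -31, 0, 0], [0.3, -11, -30, 0, 0], [0.3, -11, -30, -10, 0], [0.3, 0, 0, -20, 0], [0.3, 0, 0, -15, 0], [0.3, 0, 0, 0, 0], [0.3, 0, 0, 0, 0]]
  grip_force: 45

```text
t: 17.45
tcp_pos: [0.5609, -0.0545, 0.0729]
orientation: [-3.14, -0.0, 1.302]
contact_force: [1.3, -0.5, -3.4]
gripper_width: 0.0382
```

```bash
python3 - <<'E'
from h import *
s=status.state();print(s['tcp_pos'],W2C(T0,TH,s['tcp_pos']),s['orientation'])
im,d=topfit((312,328,300,330)); cv2.imwrite('pics/wF.png',im); grab('side','sF.png')
im=cv2.imread('pics/sF.png'); a=cv2.resize(im[140:280,270:420],None,fx=4,fy=4,interpolation=cv2.INTER_CUBIC)
cv2.imwrite('pics/cF.png',a)
E
```

```text
[ 0.56091613 -0.05448563  0.07294597] [-0.01958378 -0.08040198] [-3.13971962e+00 -1.05672821e-04  1.30200738e+00]
slope x,y deg [-28.79543471   5.15043346] mean [-0.03900277 -0.08069078  0.11686546] x -0.045728939048433837 -0.03169009613268156 rms 0.0004256634713201302
```

View pics/wF.png

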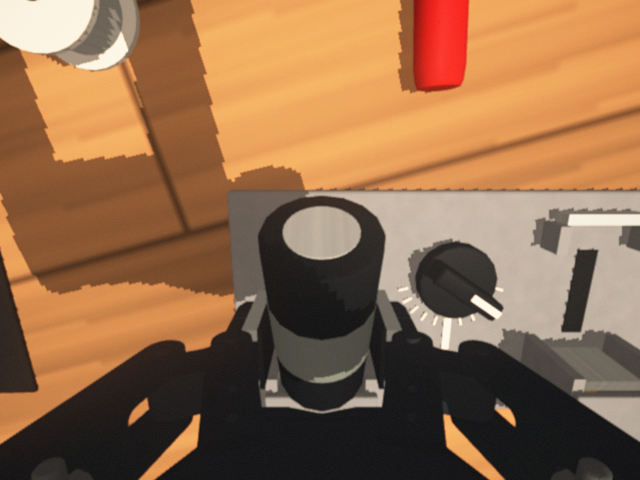

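View pics/cF.png

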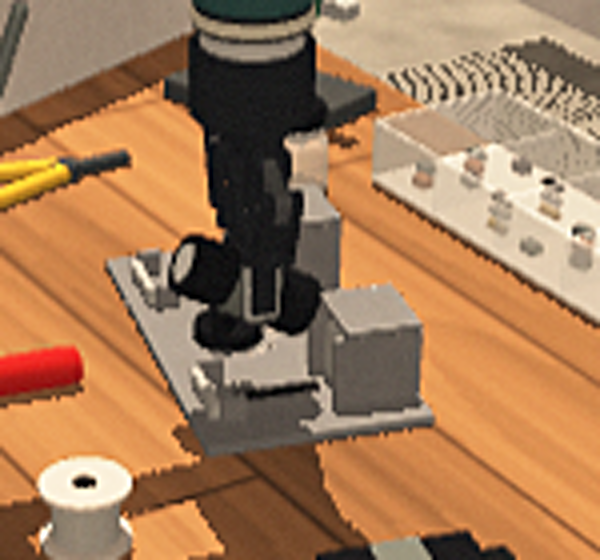

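```bash
cat >> h.py <<'E'
def endc(u,v,n='wrist'):
    c=cam(n); im,d=vision.grab_frame(n); D=np.median(d[v-3:v+4,u-3:u+4]); p=dep(n,u,v,D,c); s=status.state()['tcp_pos']
    q=np.r_[W2C(T0,TH,p),p[2]]; print('end centre',q,'rel tcp',q-np.r_[W2C(T0,TH,s),s[2]])
E
python3 - <<'E'
from h import *
endc(321,232)
import numpy as np
c=cam('wrist');im,d=vision.grab_frame('wrist')
# points along column 320 in cradle coords
for v in range(200,410,10):
    p=dep('wrist',320,v,d[v,320],c);print(v,np.round(W2C(T0,TH,p)*1e3,1),round(p[2]*1e3,1))
E
```

```text
end centre [-0.06128301 -0.08011259  0.109535  ] rel tcp [-0.04301962  0.00019142  0.03457424]
200 [-68.6 -80.5] 94.5
210 [-66.2 -80.5] 99.9
220 [-63.9 -80.5] 104.9
230 [-61.4 -80.5] 108.2
240 [-59.5 -80.5] 113.0
250 [-57.2 -80.4] 115.8
260 [-55.4 -80.4] 119.8
270 [-53.4 -80.4] 122.4
280 [-51.5 -80.4] 125.2
290 [-48.4 -80.4] 124.7
300 [-43.9 -80.4] 121.6
310 [-40.4 -80.4] 120.7
320 [-35.5 -80.5] 117.6
330 [-30.9 -80.5] 115.3
340 [-26.1 -80.5] 113.2
350 [-20.2 -80.5] 109.6
360 [-14.6 -80.5] 107.0
370 [ -7.7 -80.5] 102.9
380 [ -1.1 -80.5] 99.6
390 [  7.8 -80.5] 93.9
400 [ 14.4 -80.6] 91.5
```

Emit:
play_rows:
  plan:
    - [[0.3, 0, 0, -12, 0], [0.3, 0, 0, -12, 0], [0.3, 0, 0, -8, 0], [0.3, 0, 0, -3, 0], [0.3, 0, 0, 0, 0], [0.3, 4, -1.1, 0, 0], [0.3, 4, -1.1, 0, 0], [0.3, 0, 0, 0, 0]]
  grip_force: 30

```text
t: 18.45
tcp_pos: [0.5705, -0.0578, 0.0396]
orientation: [3.139, -0.0, 1.301]
contact_force: [-0.4, -0.4, -3.6]
gripper_width: 0.0384
```

```bash
cat >> h.py <<'E'
def prof(u=320,v0=190,v1=400,st=10):
    s=status.state(); print('tcp cradle',np.round(np.r_[W2C(T0,TH,s['tcp_pos']),s['tcp_pos'][2]]*1e3,1),'F',np.round(s['contact_force'],1),'rpy',np.round(s['orientation'],3))
    c=cam('wrist');im,d=vision.grab_frame('wrist')
    L=[]
    for v in range(v0,v1,st):
        p=dep('wrist',u,v,d[v,u],c); L.append(np.r_[v,np.round(np.r_[W2C(T0,TH,p),p[2]]*1e3,1)])
    for l in L: print(int(l[0]),l[1],l[3],end=' | ')
    print(); return im,d
E
python3 - <<'E'
from h import *
im,d=prof(); cv2.imwrite('pics/wG.png',im)
E
```

```text
tcp cradle [ -9.5 -81.1  39.6] F [-0.4 -0.4 -3.6] rpy [ 3.139 -0.     1.301]
190 -56.8 6.7 | 200 -60.0 60.3 | 210 -57.4 64.9 | 220 -55.2 70.2 | 230 -52.7 73.3 | 240 -50.6 77.4 | 250 -48.8 81.6 | 260 -46.8 85.0 | 270 -45.0 88.3 | 280 -42.6 89.7 | 290 -40.1 90.6 | 300 -36.1 88.3 | 310 -31.0 84.1 | 320 -26.7 82.3 | 330 -22.3 80.4 | 340 -16.7 76.9 | 350 -11.9 75.0 | 360 -5.6 71.3 | 370 0.7 68.0 | 380 7.8 64.2 | 390 15.3 60.1 |
```

View pics/wG.png

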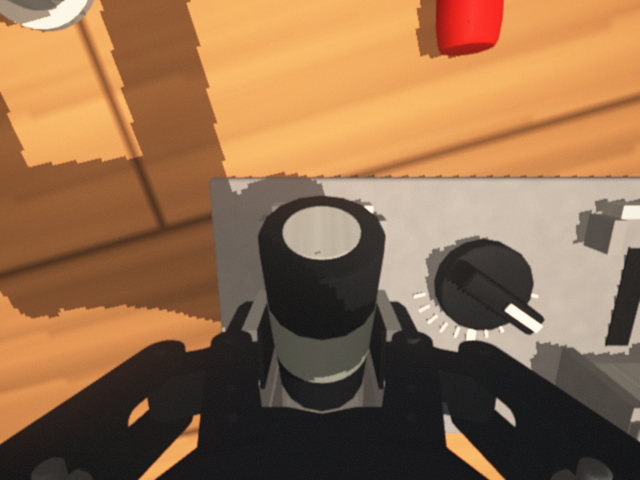

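Emit:
play_rows:
  plan:
    - [[0.3, 0.3, 1, -3, 0], [0.3, 0, 0, -3, 0], [0.3, 0, 0, -3, 0], [0.3, 0, 0, -2, 0], [0.3, 0, 0, -2, 0], [0.3, 0, 0, 0, 0]]
  grip_force: 20

```text
t: 19.1
tcp_pos: [0.5695, -0.0562, 0.0311]
orientation: [3.141, -0.0, 1.301]
contact_force: [-11.1, 2.5, 20.4]
gripper_width: 0.0384
```

```bash
python3 - <<'E'
from h import *
im,d=prof(); cv2.imwrite('pics/wH.png',im)
E
```

```text
tcp cradle [-10.8 -79.8  31.1] F [-11.1   2.5  20.4] rpy [ 3.141 -0.     1.301]
190 -59.2 6.9 | 200 -61.3 51.6 | 210 -58.8 56.5 | 220 -56.3 60.7 | 230 -54.2 65.6 | 240 -51.9 69.1 | 250 -50.0 73.0 | 260 -48.3 77.2 | 270 -46.0 79.1 | 280 -43.6 80.5 | 290 -40.4 79.9 | 300 -36.4 77.8 | 310 -32.2 75.6 | 320 -28.0 73.8 | 330 -22.8 70.5 | 340 -18.2 68.8 | 350 -13.0 66.3 | 360 -7.1 63.1 | 370 -1.6 61.1 | 380 6.3 55.8 | 390 14.0 51.7 |
```

Emit:
play_rows:
  plan:
    - [[0.3, -2, 0.5, -1, 0], [0.3, -2, 0.5, -2, 0], [0.3, -2, 0.5, -2, 0], [0.3, -2, 0.6, -2, 0], [0.3, -2, 0.6, -2, 0], [0.3, 0, 0, 0, 0]]
  grip_force: 20

```text
t: 19.75
tcp_pos: [0.5616, -0.054, 0.022]
orientation: [3.135, -0.0, 1.301]
contact_force: [-6.3, 2.2, 15.6]
gripper_width: 0.0388
```

```bash
python3 - <<'E'
from h import *
im,d=prof(); cv2.imwrite('pics/wH.png',im)
E
```

```text
tcp cradle [-19.1 -79.8  22. ] F [-6.3  2.2 15.6] rpy [ 3.135 -0.     1.301]
190 -67.5 -0.9 | 200 -68.7 36.3 | 210 -66.7 44.5 | 220 -65.1 53.4 | 230 -63.2 58.7 | 240 -61.6 64.3 | 250 -59.0 65.4 | 260 -55.7 64.6 | 270 -52.3 63.7 | 280 -49.3 64.0 | 290 -45.5 62.5 | 300 -42.0 62.1 | 310 -38.0 60.8 | 320 -34.1 60.1 | 330 -29.2 57.6 | 340 -25.3 57.3 | 350 -21.2 56.8 | 360 -16.3 55.2 | 370 -12.0 54.7 | 380 -7.7 54.4 | 390 -1.1 51.3 |
```

View pics/wH.png

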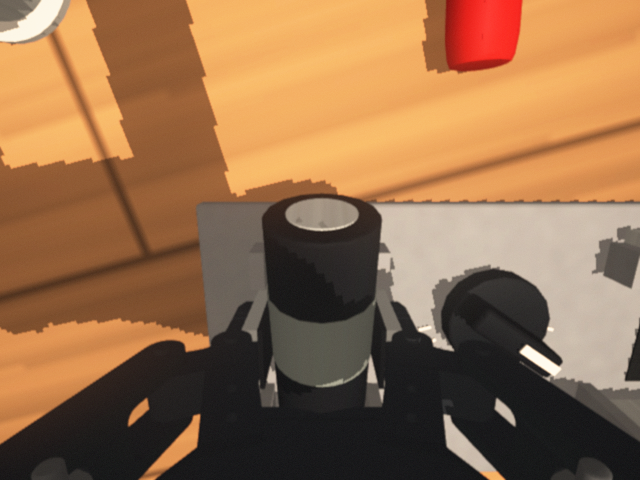

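Emit:
play_rows:
  plan:
    - [[0.3, 0, 0, 2, 0], [0.3, 4.8, -1.3, 0, 0], [0.3, 4.8, -1.3, 0, 0], [0.3, 4.8, -1.3, 0, 0], [0.3, 4.8, -1.3, 0, 0], [0.3, 4, -1.1, 0, 0], [0.3, 0, 0, 0, 0]]
  grip_force: 35

```text
t: 20.5
tcp_pos: [0.5802, -0.0588, 0.0225]
orientation: [-3.136, -0.0, 1.302]
contact_force: [-14.0, 3.5, 18.3]
gripper_width: 0.0388
```

```bash
python3 - <<'E'
from h import *
im,d=prof(); cv2.imwrite('pics/wI.png',im)
E
```

```text
tcp cradle [  0.1 -79.5  22.5] F [-14.    3.5  18.3] rpy [-3.136 -0.     1.302]
190 -50.9 20.1 | 200 -49.7 39.6 | 210 -47.3 45.9 | 220 -45.3 53.0 | 230 -43.7 60.5 | 240 -41.9 65.4 | 250 -39.2 66.2 | 260 -36.0 65.7 | 270 -32.9 65.5 | 280 -29.3 64.1 | 290 -25.9 63.7 | 300 -22.2 62.7 | 310 -18.1 61.0 | 320 -14.7 61.2 | 330 -10.6 60.1 | 340 -6.3 59.0 | 350 -1.7 57.4 | 360 3.1 56.0 | 370 7.3 55.6 | 380 12.9 53.5 | 390 18.6 51.4 |
```

View pics/wI.png

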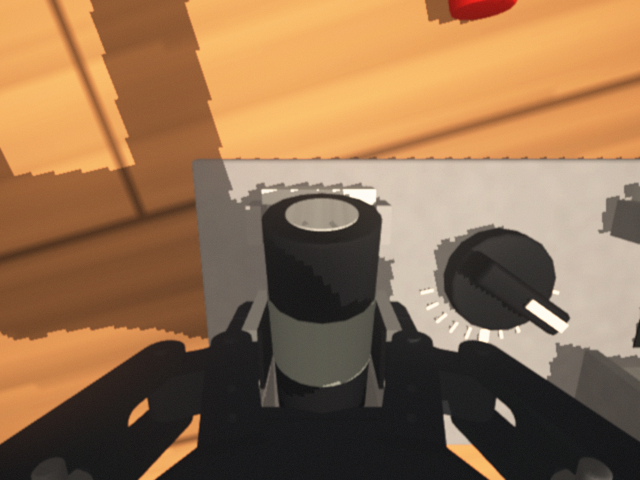

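Emit:
play_rows:
  plan:
    - [[0.3, 2.5, -0.7, 0, 0], [0.3, 2.5, -0.7, 0, 0], [0.3, 2.2, -0.6, 0, 0], [0.3, 0, 0, 0, 0]]
  grip_force: 40

```text
t: 20.95
tcp_pos: [0.5849, -0.0601, 0.0225]
orientation: [-3.13, -0.0, 1.302]
contact_force: [-21.7, 5.5, 22.7]
gripper_width: 0.0384
```

```bash
python3 - <<'E'
from h import *
im,d=prof(); cv2.imwrite('pics/wJ.png',im)
E
```

```text
tcp cradle [  5.  -79.4  22.5] F [-21.7   5.5  22.7] rpy [-3.13  -0.     1.302]
190 -46.0 20.2 | 200 -44.6 39.1 | 210 -42.3 46.6 | 220 -40.2 53.4 | 230 -38.3 59.5 | 240 -36.7 65.2 | 250 -34.3 67.3 | 260 -31.3 67.1 | 270 -27.6 65.3 | 280 -24.2 64.4 | 290 -20.8 63.8 | 300 -17.1 62.9 | 310 -13.3 62.0 | 320 -9.5 61.0 | 330 -5.6 60.5 | 340 -0.7 58.1 | 350 3.6 57.2 | 360 8.3 55.7 | 370 13.6 53.7 | 380 17.7 53.7 | 390 23.0 52.2 |
```

Emit:
play_rows:
  plan:
    - [[0.3, 1.5, -0.4, 1, 0], [0.3, 2, -0.6, 0, 0], [0.3, 0, 0, 0, 0]]
  grip_force: 40

```text
t: 21.3
tcp_pos: [0.5873, -0.0608, 0.0228]
orientation: [-3.127, -0.0, 1.302]
contact_force: [-23.3, 6.1, 21.4]
gripper_width: 0.0387
```

```bash
python3 - <<'E'
from h import *
im,d=prof(); cv2.imwrite('pics/wJ.png',im)
E
```

```text
tcp cradle [  7.6 -79.4  22.8] F [-23.3   6.1  21.4] rpy [-3.127 -0.     1.302]
190 -42.0 6.7 | 200 -41.9 38.5 | 210 -39.8 47.5 | 220 -37.7 54.1 | 230 -35.7 60.0 | 240 -34.0 65.6 | 250 -31.3 66.5 | 260 -28.4 66.8 | 270 -25.2 66.4 | 280 -21.8 65.5 | 290 -18.0 63.8 | 300 -14.1 62.3 | 310 -10.2 61.2 | 320 -6.2 60.2 | 330 -2.7 60.3 | 340 1.4 59.2 | 350 6.2 57.5 | 360 10.8 56.2 | 370 15.8 54.6 | 380 21.0 53.0 | 390 26.3 51.4 |
```

View pics/wJ.png

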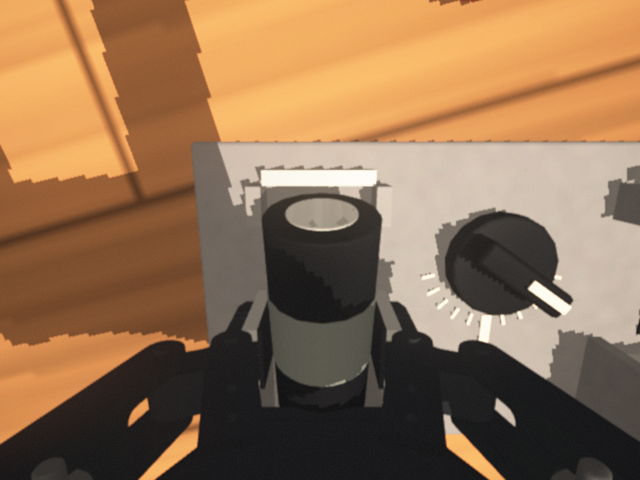

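Emit:
play_rows:
  plan:
    - [[0.3, 0, 0, -2, 0], [0.3, 0, 0, -2, 0], [0.3, 0, 0, -2, 0], [0.3, 0, 0, -1, 0], [0.3, 0, 0, 0, 0]]
  grip_force: 20

```text
t: 21.85
tcp_pos: [0.5883, -0.061, 0.0164]
orientation: [-3.13, -0.0, 1.302]
contact_force: [-22.9, 5.2, 23.1]
gripper_width: 0.0383
```

```bash
python3 - <<'E'
from h import *
im,d=prof(); cv2.imwrite('pics/wK.png',im)
E
```

```text
tcp cradle [  8.5 -79.4  16.4] F [-22.9   5.2  23.1] rpy [-3.13  -0.     1.302]
190 -44.6 33.6 | 200 -42.7 45.4 | 210 -40.9 53.7 | 220 -39.0 59.5 | 230 -36.0 58.8 | 240 -32.8 57.7 | 250 -29.3 56.1 | 260 -26.5 57.2 | 270 -22.9 55.8 | 280 -19.8 56.0 | 290 -16.2 55.3 | 300 -12.7 54.9 | 310 -9.0 54.3 | 320 -4.9 53.0 | 330 -1.9 54.0 | 340 2.6 52.5 | 350 6.4 52.3 | 360 10.6 51.7 | 370 14.9 51.1 | 380 19.0 50.7 | 390 24.1 49.3 |
```

Emit:
play_rows:
  plan:
    - [[0.3, 0.5, -0.1, -2, 0], [0.3, 0, 0, -2, 0], [0.3, -1, 0.3, -1, 0], [0.3, -1, 0.3, -1, 0], [0.3, -1, 0.3, -1, 0], [0.3, 0, 0, 0, 0]]
  grip_force: 20

```text
t: 22.5
tcp_pos: [0.5898, -0.0614, 0.0122]
orientation: [-3.14, -0.0, 1.302]
contact_force: [-17.9, 3.8, 27.4]
gripper_width: 0.0387
```

```bash
python3 - <<'E'
from h import *
im,d=prof(); cv2.imwrite('pics/wL.png',im)
E
```

```text
tcp cradle [ 10.1 -79.4  12.2] F [-17.9   3.8  27.4] rpy [-3.14  -0.     1.302]
190 -44.4 38.6 | 200 -42.9 50.2 | 210 -40.0 50.5 | 220 -37.2 51.2 | 230 -33.9 49.8 | 240 -30.8 50.0 | 250 -27.9 50.5 | 260 -24.7 50.4 | 270 -21.0 49.1 | 280 -18.0 49.8 | 290 -14.4 49.2 | 300 -11.3 49.9 | 310 -7.4 48.9 | 320 -3.7 48.6 | 330 -0.6 49.5 | 340 3.2 49.2 | 350 7.3 48.6 | 360 11.2 48.3 | 370 15.2 48.1 | 380 18.7 48.7 | 390 24.1 46.9 |
```

View pics/wL.png

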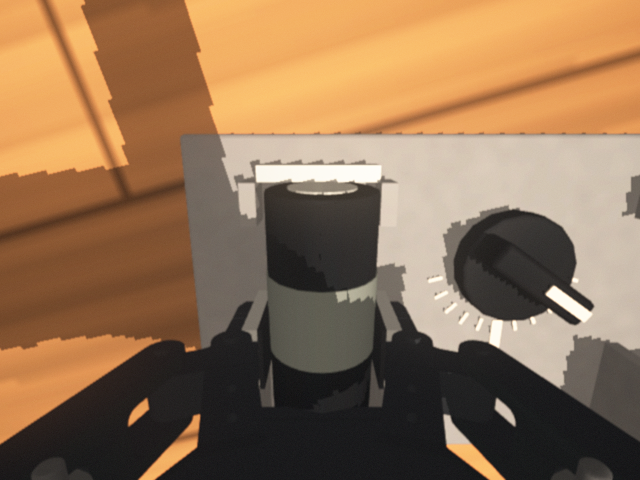

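Emit:
play_rows:
  plan:
    - [[0.3, -2, 0.6, -1, 0], [0.3, -2, 0.6, -1, 0], [0.42, 0, 0, 0, 0], [0.5, 0, 0, 0, 0], [0.6, 0, 0, 0, 0], [0.65, 0, 0, 0, 0], [0.65, 0, 0, 4, 0], [0.65, -2, 0.6, 20, 0], [0.65, -3, 0.8, 40, 0], [0.65, 0, 0, 40, 0], [0.65, 0, 0, 0, 0]]

```text
t: 23.65
tcp_pos: [0.586, -0.0604, 0.1151]
orientation: [3.129, -0.001, 1.301]
contact_force: [0.8, -0.6, 1.0]
gripper_width: 0.0552
```

```bash
python3 - <<'E'
from h import *
im,d=prof(v0=160,v1=330,st=8); cv2.imwrite('pics/wM.png',im)
cv2.imwrite('pics/cM.png',cv2.resize(im[150:350,220:420],None,fx=3,fy=3))
E
```

```text
tcp cradle [  6.2 -79.5 115.1] F [ 0.8 -0.6  1. ] rpy [ 3.129e+00 -1.000e-03  1.301e+00]
160 -50.9 7.1 | 168 -46.6 20.1 | 176 -43.7 42.7 | 184 -40.1 51.5 | 192 -35.6 51.9 | 200 -30.7 50.0 | 208 -26.0 49.4 | 216 -21.5 50.5 | 224 -16.2 48.4 | 232 -11.8 50.1 | 240 -6.6 49.2 | 248 -1.5 48.9 | 256 3.5 49.1 | 264 8.4 49.5 | 272 14.0 48.5 | 280 19.5 48.1 | 288 25.0 47.6 | 296 30.7 47.2 | 304 36.2 47.1 | 312 36.3 58.1 | 320 40.7 60.0 | 328 46.1 59.9 |
```

View pics/cM.png

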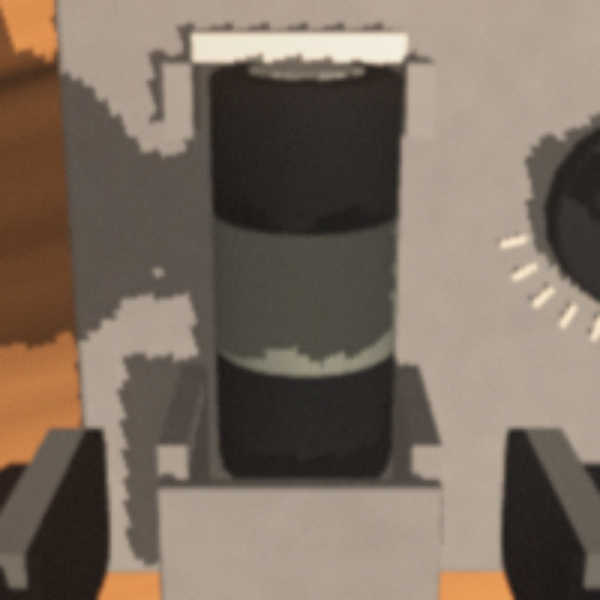

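```bash
python3 - <<'E'
from h import *
topfit((311,330,190,300))
im,d=prof(v0=160,v1=330,st=12)
E
```

```text
slope x,y deg [-2.43133533  3.53686608] mean [-0.00612172 -0.07997236  0.04902196] x -0.03910234246502055 0.029817268528076327 rms 0.0007022315590449573
tcp cradle [  2.8 -79.7 109.1] F [-0.5  0.9  0.1] rpy [ 3.139 -0.     1.301]
160 -55.6 7.5 | 172 -48.8 19.9 | 184 -43.9 43.5 | 196 -38.0 50.4 | 208 -31.1 49.8 | 220 -24.2 49.5 | 232 -17.1 49.6 | 244 -10.1 50.1 | 256 -2.7 49.6 | 268 5.0 49.1 | 280 12.8 48.6 | 292 20.4 49.0 | 304 29.3 46.9 | 316 37.5 46.8 | 328 39.1 58.9 |
```

Emit:
play_rows:
  plan:
    - [[0, -15, 4.1, 0, 0], [0, -14.7, 3.9, 0, 0], [0, 0, 0, -20, 0], [0, 0, 0, -20, 0], [0, 0, 0, -12, 0], [0, 0, 0, 0, 0], [0, 0, 0, -3, 0], [0, 0, 0, -2, 0], [0, 0, 0, 0, 0]]

```text
t: 24.7
tcp_pos: [0.5526, -0.0517, 0.0513]
orientation: [3.141, -0.0, 1.301]
contact_force: [-0.2, 0.3, -0.4]
gripper_width: 0.0001
```

Emit:
play_rows:
  plan:
    - [[0, 0, 0, -2, 0], [0, 0, 0, -2, 0], [0, 0, 0, -1, 0], [0, 0, 0, 0, 0]]

```text
t: 25.1
tcp_pos: [0.5528, -0.0517, 0.0479]
orientation: [3.14, -0.0, 1.301]
contact_force: [-2.1, 1.6, 7.6]
gripper_width: 0.0001
```

Emit:
play_rows:
  plan:
    - [[0, 0, 0, -1.5, 0], [0, 0, 0, -1.5, 0], [0, 0, 0, 0, 0]]

```text
t: 25.4
tcp_pos: [0.5529, -0.0517, 0.0478]
orientation: [3.139, -0.0, 1.301]
contact_force: [-7.3, 1.0, 18.5]
gripper_width: -0.0002
```

Emit:
play_rows:
  plan:
    - [[0, 0, 0, 5, 0], [0, 0, 0, 25, 0], [0.65, 5, -1.3, 40, 0], [0.65, 10, -2.7, 0, 0], [0.65, 10, -2.7, 0, 0], [0.65, 0, 0, 0, 0], [0.65, 0, 0, 0, 0]]

```text
t: 26.1
tcp_pos: [0.5762, -0.0582, 0.1107]
orientation: [-3.137, 0.0, 1.301]
contact_force: [0.1, 0.3, -0.5]
gripper_width: 0.0556
```

```bash
python3 - <<'E'
from h import *
im,d=prof(v0=160,v1=330,st=8); topfit((311,330,200,290)); cv2.imwrite('pics/wN.png',im)
cv2.imwrite('pics/cN.png',cv2.resize(im[150:350,220:420],None,fx=3,fy=3))
E
```

```text
tcp cradle [ -3.9 -79.9 110.7] F [ 0.1  0.3 -0.5] rpy [-3.137  0.     1.301]
160 -62.7 0.1 | 168 -57.8 8.5 | 176 -52.4 7.1 | 184 -48.3 18.8 | 192 -45.0 34.1 | 200 -42.1 47.3 | 208 -37.5 47.7 | 216 -32.7 47.0 | 224 -27.9 46.7 | 232 -23.1 46.8 | 240 -18.3 47.0 | 248 -13.3 46.7 | 256 -8.6 47.7 | 264 -3.3 46.7 | 272 1.6 47.5 | 280 6.8 47.2 | 288 12.1 47.1 | 296 17.2 47.6 | 304 22.7 47.2 | 312 28.1 47.3 | 320 33.7 47.2 | 328 39.6 46.6 | 
slope x,y deg [0.51240856 4.35196603] mean [-0.01537892 -0.08028466  0.04696954] x -0.04234081111641719 0.013095725235571466 rms 0.0006951623957338148
```

View pics/cN.png

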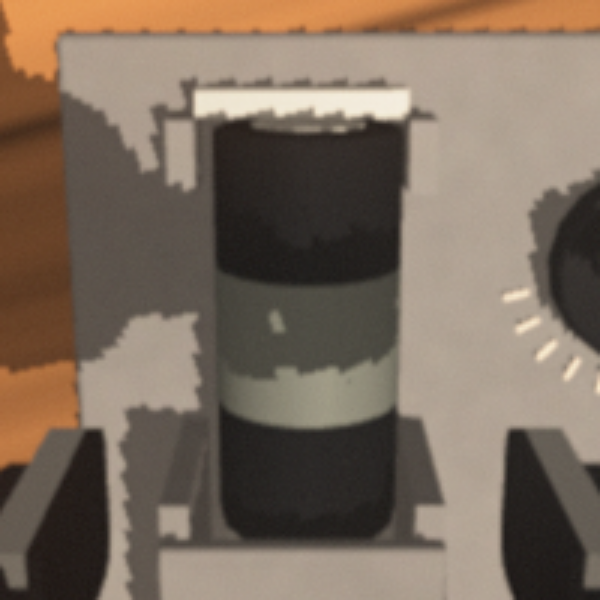

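Emit:
play_rows:
  plan:
    - [[0.65, -10, -40, 0, 0], [0.65, -11, -40, 0, 0], [0.65, -11, -41, 0, 0], [0.65, -11, -41, 0, 0], [0.65, -11, -41, 0, 0], [0.65, -11, -40, 0, 0], [0.65, 0, 0, -20, 0], [0.65, 0, 0, -20, 0], [0.65, 0, 0, 0, 0], [0.65, 0, 0, 0, 0]]

```text
t: 27.2
tcp_pos: [0.5116, -0.3008, 0.0721]
orientation: [-3.14, -0.001, 1.301]
contact_force: [-0.2, 0.6, -0.2]
gripper_width: 0.0557
```

```bash
python3 - <<'E'
from h import *
print(status.state()['tcp_pos'])
im,d=prof(v0=160,v1=350,st=8); cv2.imwrite('pics/wO.png',im)
E
```

```text
[ 0.51163661 -0.30077814  0.07214399]
tcp cradle [  -1.5 -330.9   72.1] F [-0.2  0.6 -0.2] rpy [-3.140e+00 -1.000e-03  1.301e+00]
160 -61.7 3.9 | 168 -57.2 2.7 | 176 -52.7 3.8 | 184 -51.2 33.6 | 192 -48.5 43.8 | 200 -44.7 43.7 | 208 -40.9 44.0 | 216 -37.1 44.3 | 224 -33.2 44.2 | 232 -28.7 42.0 | 240 -25.2 44.0 | 248 -21.1 43.9 | 256 -17.3 45.2 | 264 -12.7 43.7 | 272 -8.6 44.2 | 280 -4.0 43.2 | 288 0.2 43.6 | 296 4.2 44.4 | 304 9.2 43.3 | 312 13.4 44.0 | 320 18.4 43.0 | 328 23.2 42.9 | 336 27.5 43.5 | 344 32.9 42.6 |
```

View pics/wO.png

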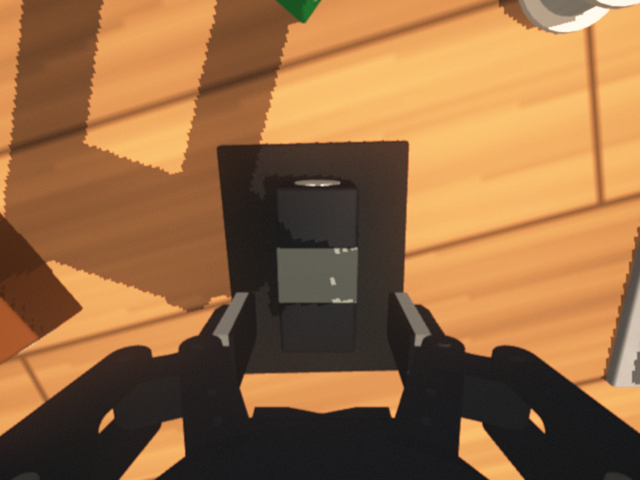

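Emit:
play_rows:
  plan:
    - [[0.65, 0, -0.6, -30, 0], [0.65, 0, 0, -20, 0], [0.65, 0, 0, -13, 0], [0.65, 0, 0, 0, 0], [0.4, 0, 0, 0, 0], [0.3, 0, 0, 0, 0], [0.3, 0, 0, 0, 0], [0.3, 0, 0, 0, 0], [0.3, 0, 0, 20, 0], [0.3, 0, 0, 40, 0], [0.3, 0, 0, 40, 0], [0.3, 0, 0, 0, 0]]
  grip_force: 40

```text
t: 28.45
tcp_pos: [0.5155, -0.3042, 0.117]
orientation: [3.129, 0.004, 1.301]
contact_force: [0.7, -0.7, -2.1]
gripper_width: 0.0396
```

```bash
python3 - <<'E'
from h import *
im,d=prof(v0=190,v1=400,st=10); print(status.state()['tcp_pos'],C2W(T0,TH,[-.012,.08]))
E
```

```text
tcp cradle [   3.2 -333.2  117. ] F [ 0.7 -0.7 -2.1] rpy [3.129 0.004 1.301]
190 -48.2 116.6 | 200 -48.2 140.5 | 210 -46.1 147.2 | 220 -43.4 149.2 | 230 -40.0 148.7 | 240 -36.8 148.5 | 250 -33.6 149.1 | 260 -30.5 149.8 | 270 -26.7 148.5 | 280 -23.2 148.6 | 290 -19.7 148.7 | 300 -16.0 148.5 | 310 -12.4 148.5 | 320 -9.0 149.1 | 330 -5.4 149.4 | 340 -1.2 148.7 | 350 2.4 149.2 | 360 6.6 148.9 | 370 10.0 149.8 | 380 13.9 150.0 | 390 18.5 149.5 | 
[ 0.51399901 -0.3030959   0.11340042] [0.61093311 0.09810733]
```

Emit:
play_rows:
  plan:
    - [[0.3, 9.8, 40, 0, 0], [0.3, 9.8, 40, 0, 0], [0.3, 9.8, 40, 0, 0], [0.3, 9.8, 40, 0, 0], [0.3, 9.8, 40, 0, 0], [0.3, 9.8, 40, 0, 0], [0.3, 9.8, 40, 0, 0], [0.3, 9.8, 40, 0, 0], [0.3, 9.8, 40, 0, 0], [0.3, 9.8, 40, -10, 0], [0.3, 0, 0, -20, 0], [0.3, 0, 0, 0, 0]]

```text
t: 29.7
tcp_pos: [0.6058, 0.0991, 0.0729]
orientation: [-3.129, 0.005, 1.304]
contact_force: [-0.3, -0.2, -5.5]
gripper_width: 0.0396
```

Emit:
play_rows:
  plan:
    - [[0.3, 0, 0, -20, 0], [0.3, 0, 0, -10, 0], [0.3, 0, 0, 0, 0], [0.3, 0, 0, 0, 0]]

```text
t: 30.1
tcp_pos: [0.6098, 0.0973, 0.0495]
orientation: [-3.14, 0.0, 1.3]
contact_force: [1.1, 0.4, -4.4]
gripper_width: 0.0393
```

```bash
python3 - <<'E'
from h import *
im,d=prof(v0=190,v1=400,st=10); cv2.imwrite('pics/wP.png',im); grab('side','sP.png'); im=cv2.imread('pics/sP.png'); a=cv2.resize(im[140:280,270:420],None,fx=4,fy=4,interpolation=cv2.INTER_CUBIC)
cv2.imwrite('pics/cP.png',a)
E
```

```text
tcp cradle [-12.8  78.9  49.5] F [ 1.1  0.4 -4.4] rpy [-3.14  0.    1.3 ]
190 -64.1 48.7 | 200 -64.0 74.5 | 210 -61.9 81.6 | 220 -58.7 81.4 | 230 -55.7 82.2 | 240 -52.3 81.3 | 250 -49.0 81.3 | 260 -45.8 81.9 | 270 -42.2 81.2 | 280 -39.3 82.7 | 290 -35.3 81.4 | 300 -32.0 82.1 | 310 -28.2 81.6 | 320 -24.3 81.2 | 330 -21.4 82.9 | 340 -17.8 83.0 | 350 -13.7 82.7 | 360 -9.3 81.8 | 370 -5.1 81.6 | 380 -1.2 81.8 | 390 2.5 82.3 |
```

View pics/wP.png

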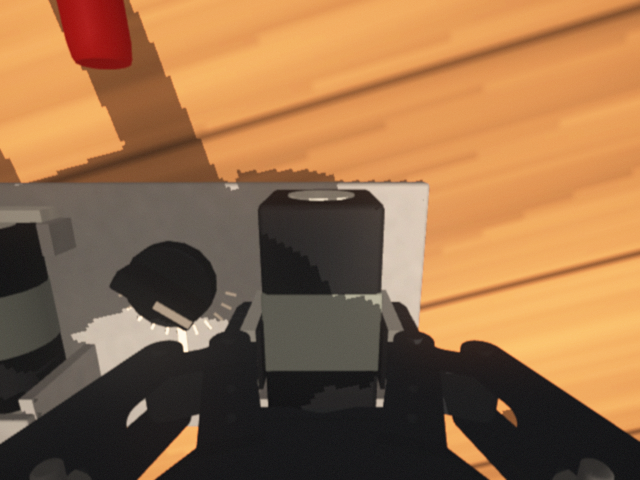

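View pics/cP.png

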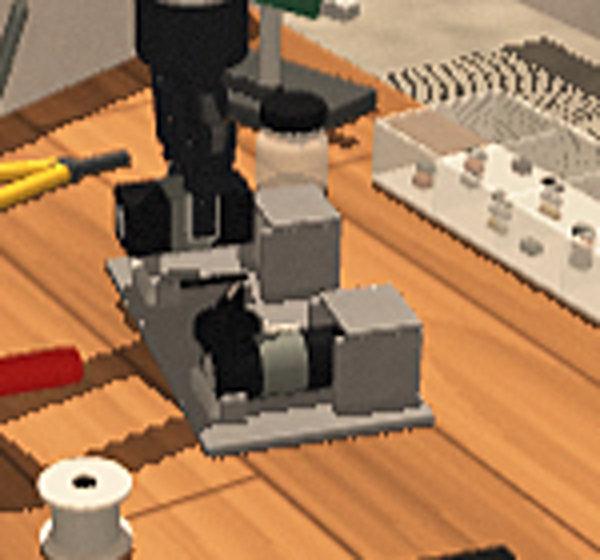

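Emit:
play_rows:
  plan:
    - [[0.3, 3, 0.2, -12, 0], [0.3, 0, 0, -6, 0], [0.3, 0, 0, -2, 0], [0.3, 0, 0, -2, 0], [0.3, 0, 0, -2, 0], [0.3, 0, 0, -2, 0], [0.3, 0, 0, -2, 0], [0.3, 0, 0, 0, 0]]
  grip_force: 20

```text
t: 31.0
tcp_pos: [0.6144, 0.0978, 0.0252]
orientation: [3.138, -0.0, 1.301]
contact_force: [-2.8, -1.5, 7.1]
gripper_width: 0.0397
```

```bash
python3 - <<'E'
from h import *
im,d=prof(v0=190,v1=400,st=10); cv2.imwrite('pics/wQ.png',im)
E
```

```text
tcp cradle [-8.6 80.7 25.2] F [-2.8 -1.5  7.1] rpy [ 3.138 -0.     1.301]
190 -61.0 33.2 | 200 -59.9 50.3 | 210 -58.4 60.2 | 220 -55.2 59.6 | 230 -52.2 60.1 | 240 -49.0 59.7 | 250 -45.7 59.5 | 260 -42.6 60.0 | 270 -38.7 58.3 | 280 -35.7 59.6 | 290 -32.1 59.1 | 300 -28.1 58.1 | 310 -24.7 58.5 | 320 -20.9 58.2 | 330 -17.3 58.4 | 340 -13.5 58.3 | 350 -9.2 57.6 | 360 -4.8 57.0 | 370 -0.9 57.1 | 380 3.9 56.1 | 390 7.4 57.0 |
```

Emit:
play_rows:
  plan:
    - [[0.3, 0, 0, -2, 0], [0.3, 0, 0, -2, 0], [0.3, 0, 0, -2, 0], [0.3, 0, 0, -1, 0], [0.3, 0, 0, 0, 0]]
  grip_force: 20

```text
t: 31.55
tcp_pos: [0.6172, 0.0971, 0.0205]
orientation: [3.131, -0.001, 1.301]
contact_force: [-0.2, -3.9, 10.7]
gripper_width: 0.0395
```

```bash
python3 - <<'E'
from h import *
im,d=prof(v0=190,v1=400,st=10); cv2.imwrite('pics/wQ.png',im)
E
```

```text
tcp cradle [-5.7 80.7 20.5] F [-0.2 -3.9 10.7] rpy [ 3.131e+00 -1.000e-03  1.301e+00]
190 -59.3 37.2 | 200 -57.5 47.6 | 210 -55.8 55.9 | 220 -54.0 61.3 | 230 -50.9 60.9 | 240 -47.4 58.8 | 250 -44.2 58.8 | 260 -41.0 58.7 | 270 -37.7 58.3 | 280 -34.1 57.5 | 290 -30.7 57.4 | 300 -26.5 55.6 | 310 -23.0 55.7 | 320 -19.0 55.0 | 330 -15.6 55.4 | 340 -11.2 54.3 | 350 -7.0 53.8 | 360 -2.7 53.2 | 370 2.1 52.2 | 380 6.8 51.3 | 390 11.7 50.5 |
```

Emit:
play_rows:
  plan:
    - [[0.3, 0, 0, 1, 0], [0.3, 4.8, -1.3, 0, 0], [0.3, 4.8, -1.3, 0, 0], [0.3, 4.8, -1.3, 0, 0], [0.3, 2.9, -0.8, 0, 0], [0.3, 0, 0, 0, 0]]
  grip_force: 40

```text
t: 32.2
tcp_pos: [0.6277, 0.0951, 0.0203]
orientation: [-3.135, -0.001, 1.302]
contact_force: [-17.8, 2.0, 18.4]
gripper_width: 0.0394
```

```bash
python3 - <<'E'
from h import *
im,d=prof(v0=190,v1=400,st=10); cv2.imwrite('pics/wR.png',im)
E
```

```text
tcp cradle [ 5.  81.6 20.3] F [-17.8   2.   18.4] rpy [-3.135e+00 -1.000e-03  1.302e+00]
190 -48.2 36.4 | 200 -46.4 48.2 | 210 -44.6 56.9 | 220 -42.2 59.8 | 230 -39.7 61.8 | 240 -36.0 59.2 | 250 -33.2 60.2 | 260 -29.8 59.1 | 270 -26.6 59.2 | 280 -22.8 57.8 | 290 -18.7 55.9 | 300 -16.1 57.7 | 310 -12.0 56.4 | 320 -7.9 55.3 | 330 -3.5 53.8 | 340 0.7 53.0 | 350 4.2 53.6 | 360 8.6 52.8 | 370 13.5 51.5 | 380 18.2 50.7 | 390 22.6 50.4 |
```

View pics/wR.png

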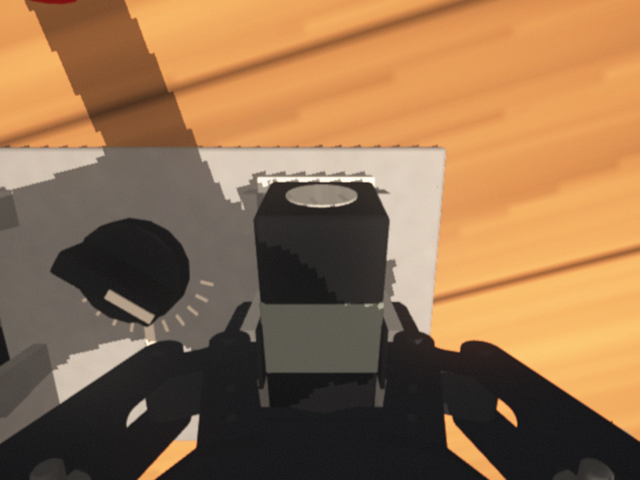

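Emit:
play_rows:
  plan:
    - [[0.3, 1.9, -1, 0.5, 0], [0.3, 1.9, -1, 0.5, 0], [0.3, 2, -0.7, 0, 0], [0.3, 1.5, -0.4, 0, 0], [0.3, 0, 0, 0, 0]]
  grip_force: 45

```text
t: 32.75
tcp_pos: [0.6337, 0.0933, 0.0205]
orientation: [-3.132, -0.002, 1.302]
contact_force: [-19.2, 5.7, 17.4]
gripper_width: 0.0398
```

```bash
python3 - <<'E'
from h import *
im,d=prof(v0=190,v1=400,st=10); cv2.imwrite('pics/wS.png',im)
E
```

```text
tcp cradle [11.2 81.5 20.5] F [-19.2   5.7  17.4] rpy [-3.132e+00 -2.000e-03  1.302e+00]
190 -42.0 37.5 | 200 -39.8 46.9 | 210 -38.2 56.7 | 220 -36.1 61.5 | 230 -33.0 60.9 | 240 -29.9 60.3 | 250 -26.6 59.5 | 260 -23.2 58.9 | 270 -19.5 57.4 | 280 -16.7 58.7 | 290 -13.1 58.0 | 300 -9.1 56.5 | 310 -5.7 56.7 | 320 -1.2 54.9 | 330 2.5 54.8 | 340 6.3 54.6 | 350 10.8 53.4 | 360 15.3 52.4 | 370 19.9 51.6 | 380 24.3 51.0 | 390 29.5 49.7 |
```

View pics/wS.png

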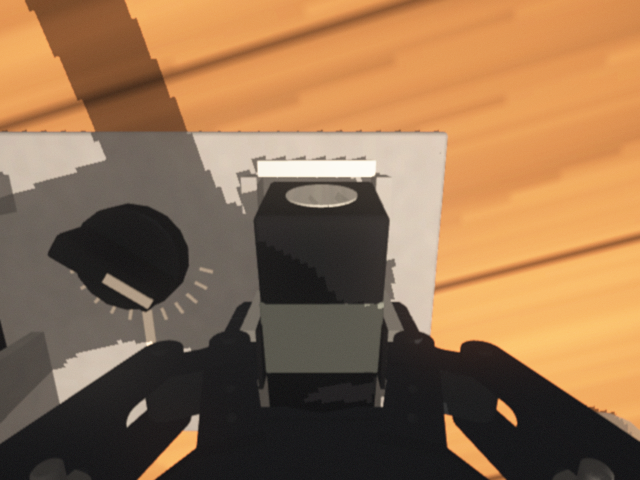

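Emit:
play_rows:
  plan:
    - [[0.3, 0.5, 0, -2, 0], [0.3, 0, 0, -2, 0], [0.3, 0, 0, -2, 0], [0.3, 0, 0, -1, 0], [0.3, 0, 0, 0, 0]]
  grip_force: 20

```text
t: 33.3
tcp_pos: [0.6339, 0.0934, 0.0177]
orientation: [-3.132, -0.001, 1.302]
contact_force: [-28.6, 4.0, 32.0]
gripper_width: 0.0394
```

```bash
python3 - <<'E'
from h import *
im,d=prof(v0=190,v1=400,st=10); cv2.imwrite('pics/wT.png',im)
E
```

```text
tcp cradle [11.4 81.6 17.7] F [-28.6   4.   32. ] rpy [-3.132e+00 -1.000e-03  1.302e+00]
190 -42.1 37.0 | 200 -40.4 49.2 | 210 -38.5 56.0 | 220 -35.6 56.6 | 230 -32.6 56.7 | 240 -29.4 55.8 | 250 -26.1 55.4 | 260 -22.4 53.6 | 270 -19.3 54.2 | 280 -16.0 54.1 | 290 -12.3 53.3 | 300 -8.8 53.3 | 310 -5.0 52.5 | 320 -1.9 53.6 | 330 1.6 53.7 | 340 6.4 51.7 | 350 10.0 52.1 | 360 14.6 50.8 | 370 19.5 49.5 | 380 23.6 49.4 | 390 27.9 49.2 |
```

Emit:
play_rows:
  plan:
    - [[0.3, -1.5, 0.2, -1, 0], [0.3, -1.5, 0.2, -1, 0], [0.3, -1, 0.3, -1, 0], [0.3, -1, 0.3, -1, 0], [0.3, 0, 0, 0, 0]]
  grip_force: 20

```text
t: 33.85
tcp_pos: [0.6321, 0.0939, 0.0135]
orientation: [-3.14, -0.003, 1.302]
contact_force: [-19.2, 4.3, 25.6]
gripper_width: 0.0394
```

```bash
python3 - <<'E'
from h import *
im,d=prof(v0=190,v1=400,st=10); cv2.imwrite('pics/wU.png',im)
E
```

```text
tcp cradle [ 9.5 81.6 13.5] F [-19.2   4.3  25.6] rpy [-3.140e+00 -3.000e-03  1.302e+00]
190 -44.9 39.2 | 200 -43.2 49.4 | 210 -40.1 48.9 | 220 -37.0 48.6 | 230 -33.6 47.5 | 240 -30.4 47.2 | 250 -58.9 155.5 | 260 -23.7 46.9 | 270 -20.6 47.7 | 280 -17.2 47.5 | 290 -13.7 47.5 | 300 -10.5 48.1 | 310 -7.6 49.3 | 320 -2.8 47.0 | 330 0.4 47.9 | 340 4.2 47.6 | 350 8.2 47.4 | 360 11.9 47.6 | 370 16.4 46.9 | 380 19.6 48.0 | 390 23.9 47.6 |
```

Level and captured; release and inspect.

Emit:
play_rows:
  plan:
    - [[0.42, -1, 0.3, 0, 0], [0.5, 0, 0, 0, 0], [0.6, 0, 0, 0, 0], [0.65, 0, 0, 0, 0], [0.65, -2, 0.4, 5, 0], [0.65, -6, 1, 20, 0], [0.65, -6, 1.6, 40, 0], [0.65, 0, 0, 35, 0], [0.65, 0, 0, 0, 0], [0.65, 0, 0, 0, 0]]

```text
t: 34.9
tcp_pos: [0.6192, 0.0947, 0.1074]
orientation: [3.139, -0.001, 1.301]
contact_force: [-0.4, -0.9, -0.7]
gripper_width: 0.0553
```

```bash
python3 - <<'E'
from h import *
im,d=prof(v0=160,v1=340,st=8); cv2.imwrite('pics/wV.png',im); topfit((300,340,205,300))
cv2.imwrite('pics/cV.png',cv2.resize(im[150:350,220:420],None,fx=3,fy=3))
E
```

```text
tcp cradle [ -3.2  78.9 107.4] F [-0.4 -0.9 -0.7] rpy [ 3.139e+00 -1.000e-03  1.301e+00]
160 -61.6 7.5 | 168 -56.5 7.3 | 176 -51.3 7.6 | 184 -47.4 19.7 | 192 -44.8 38.4 | 200 -41.5 48.0 | 208 -37.0 48.0 | 216 -32.2 46.7 | 224 -27.8 48.1 | 232 -23.1 48.1 | 240 -18.1 47.3 | 248 -13.6 48.4 | 256 -8.4 47.3 | 264 -3.8 48.5 | 272 1.3 48.2 | 280 6.3 48.4 | 288 11.8 47.3 | 296 17.2 47.1 | 304 22.2 47.8 | 312 27.7 47.5 | 320 33.6 46.4 | 328 39.2 46.4 | 336 36.7 60.5 | 
slope x,y deg [0.26174032 0.07077898] mean [-0.01232026  0.07787162  0.0474632 ] x -0.04049966671961637 0.017608449427468746 rms 0.0006240061280842966
```

View pics/cV.png

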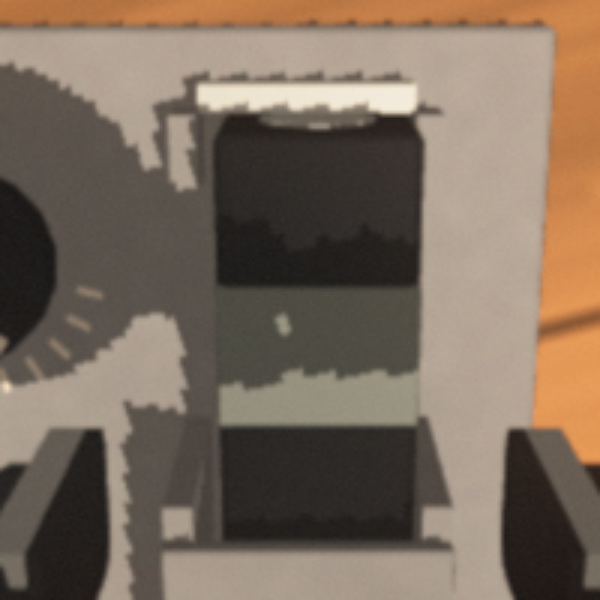

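Emit:
play_rows:
  plan:
    - [[0.45, -14, -37, 0, 0], [0.45, -13.6, -37, 10, 0], [0.45, 0, 0, 0, 0], [0.45, 0, 0, 0, 0]]

```text
t: 35.4
tcp_pos: [0.59, 0.0203, 0.1144]
orientation: [-3.139, -0.0, 1.299]
contact_force: [-0.2, 0.4, 0.2]
gripper_width: 0.0386
```

```bash
python3 - <<'E'
from h import *
s=status.state();print(s['tcp_pos'],s['orientation'])
c=cam('wrist'); im,d=grab('wrist','wW.png'); np.save('pics/wWc.npy',np.array(c,dtype=object),allow_pickle=True)
cv2.imwrite('pics/cW.png',cv2.resize(im[160:310,250:400],None,fx=4,fy=4,interpolation=cv2.INTER_CUBIC))
E
```

```text
[0.58998379 0.02026584 0.11437358] [-3.13908235e+00 -2.72920976e-04  1.29915271e+00]
```

View pics/cW.png

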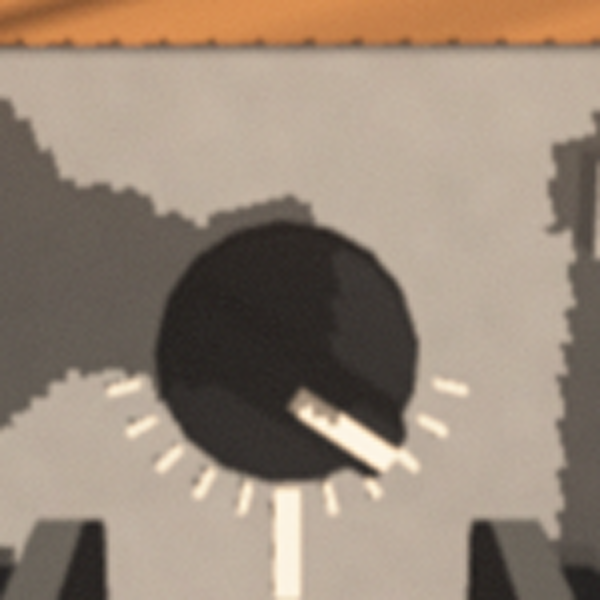

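```bash
python3 - <<'E'
from h import *
c=tuple(np.load('pics/wWc.npy',allow_pickle=True))
f=lambda p,z: W2C(T0,TH,ray('wrist',250+p[0]/4,160+p[1]/4,z,c))
a,b=f((297,398),.037),f((393,460),.037); print(a,b,np.arctan2(*(b-a)[::-1]))
a,b=f((288,488),.008),f((289,598),.008); print('mark',a,b,np.arctan2(*(b-a)[::-1]))
E
```

```text
[-0.0092741  0.0016579] [0.00131386 0.01720735] 0.9729894107729354
mark [0.0174502  0.00024114] [0.03960512 0.00038224] 0.006368763038823939
```

Emit:
play_rows:
  plan:
    - [[0.45, 1.6, 0.2, 0, 0.139], [0.45, 0, 0, 0, 0.139], [0.45, 0, 0, 0, 0.139], [0.45, 0, 0, 0, 0.139], [0.45, 0, 0, 0, 0.139], [0.45, 0, 0, -10, 0.14], [0.45, 0, 0, -20, 0.14], [0.45, 0, 0, -20, 0], [0.45, 0, 0, 0, 0], [0.45, 0, 0, 0, 0]]

```text
t: 36.45
tcp_pos: [0.5919, 0.022, 0.0649]
orientation: [-3.14, -0.002, 2.277]
contact_force: [-0.0, -0.1, 0.4]
gripper_width: 0.0387
```

```bash
python3 - <<'E'
from h import *
s=status.state();print(s['tcp_pos'],s['orientation'],W2C(T0,TH,s['tcp_pos']))
im,d=grab('wrist','wX.png')
E
```

```text
[0.59190934 0.02199283 0.06485651] [-3.14018323e+00 -1.88059207e-03  2.27711509e+00] [-0.01007165  0.00156785]
```

View pics/wX.png

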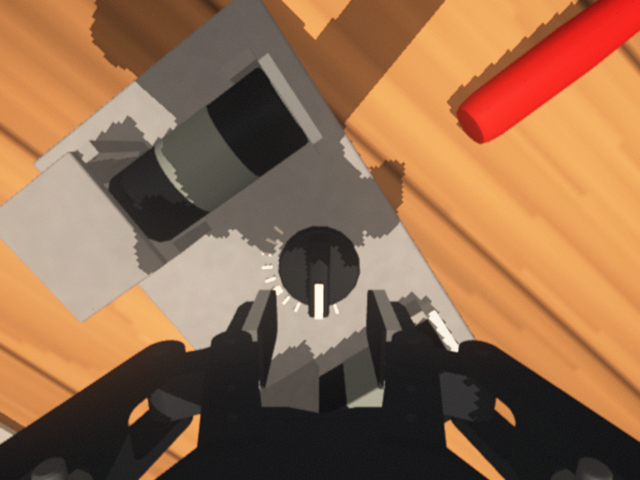

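Emit:
play_rows:
  plan:
    - [[0.45, -0.3, -1, -20, 0], [0.45, 0, 0, -12, 0], [0.45, 0, 0, -6, 0], [0.45, 0, 0, -2, 0], [0.45, 0, 0, 0, 0], [0.3, 0, 0, 0, 0], [0.15, 0, 0, 0, 0], [0, 0, 0, 0, 0], [0, 0, 0, 0, 0], [0, 0, 0, 0, 0], [0, 0, 0, 0, 0]]
  grip_force: 30

```text
t: 37.6
tcp_pos: [0.5922, 0.0203, 0.0268]
orientation: [3.141, -0.0, 2.276]
contact_force: [-1.9, 2.4, 5.8]
gripper_width: 0.0098
```

Emit:
play_rows:
  plan:
    - [[0, 0, 0, 0, -0.139], [0, 0, 0, 0, -0.139], [0, 0, 0, 0, -0.139], [0, 0, 0, 0, -0.139], [0, 0, 0, 0, -0.139], [0, 0, 0, 0, -0.14], [0, 0, 0, 0, -0.14], [0, 0, 0, 0, 0], [0, 0, 0, 0, 0], [0, 0, 0, 0, 0]]

```text
t: 38.6
tcp_pos: [0.5924, 0.0196, 0.0268]
orientation: [3.14, 0.0, 1.301]
contact_force: [-2.4, 1.1, 5.3]
gripper_width: 0.0102
```

```bash
python3 - <<'E'
from h import *
s=status.state();print(s['tcp_pos'],s['orientation'],W2C(T0,TH,s['tcp_pos']),s['wrist_torque'])
c=cam('wrist'); im,d=grab('wrist','wY.png')
E
```

```text
[0.59235684 0.01956389 0.02676742] [3.14039657e+00 4.78760881e-04 1.30100614e+00] [-0.00899359 -0.00065427] [-0.07667848  0.4359672  -0.04433932]
```

View pics/wY.png

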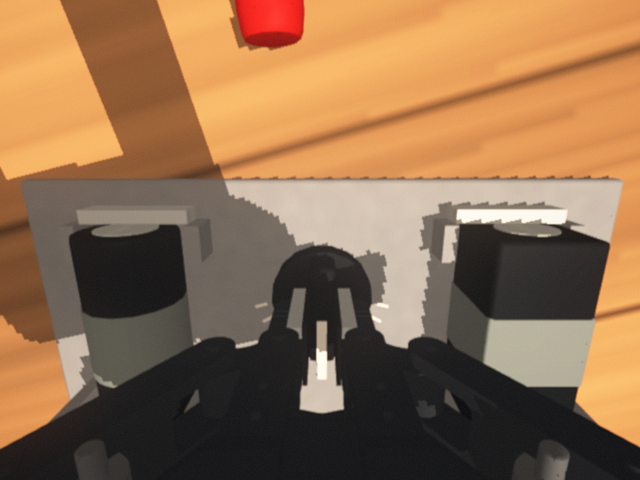

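Aligned. Open, go up and check.

Emit:
play_rows:
  plan:
    - [[0.15, 0, 0, 0, 0], [0.3, 0, 0, 0, 0], [0.4, 0, 0, 0, 0], [0.45, 0, 0, 5, 0], [0.45, 0, 0, 25, 0], [0.45, 0, 0, 40, 0], [0.45, -5, 0, 40, 0], [0.45, -15, 0, 40, 0], [0.6, -20, 0, 30, 0], [0.6, 0, 0, 0, 0], [0.6, 0, 0, 0, 0]]

```text
t: 39.75
tcp_pos: [0.5524, 0.0199, 0.2072]
orientation: [3.138, -0.001, 1.301]
contact_force: [0.1, 0.1, 0.5]
gripper_width: 0.0513
```

```bash
python3 - <<'E'
from h import *
s=status.state();print(s['tcp_pos'],s['t'])
c=cam('wrist'); im,d=grab('wrist','wZ.png');np.save('pics/wZc.npy',np.array(c,dtype=object),allow_pickle=True)
cv2.imwrite('pics/cZ.png',cv2.resize(im[200:370,190:450],None,fx=3,fy=3,interpolation=cv2.INTER_CUBIC))
cv2.imwrite('pics/cZ2.png',cv2.resize(im[220:320,270:370],None,fx=6,fy=6,interpolation=cv2.INTER_CUBIC))
grab('side','sZ.png');grab('scene','scZ.png')
E
```

```text
[0.5523761  0.01994944 0.20720646] 39.75
```

View pics/cZ.png

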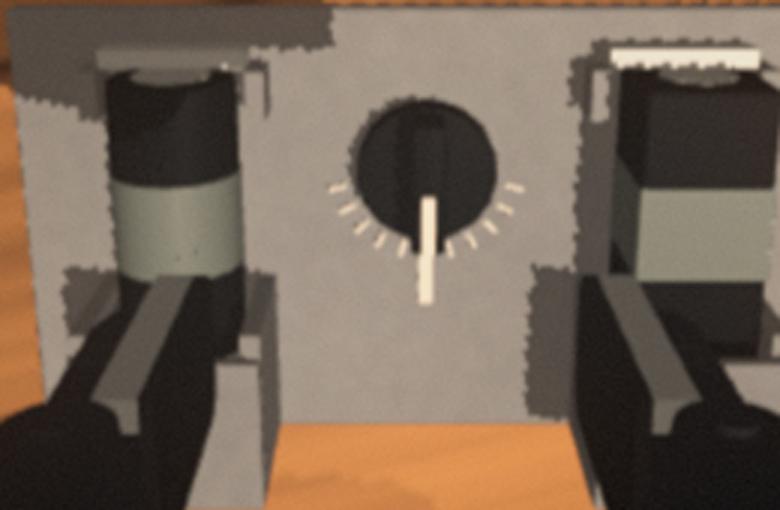

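View pics/cZ2.png

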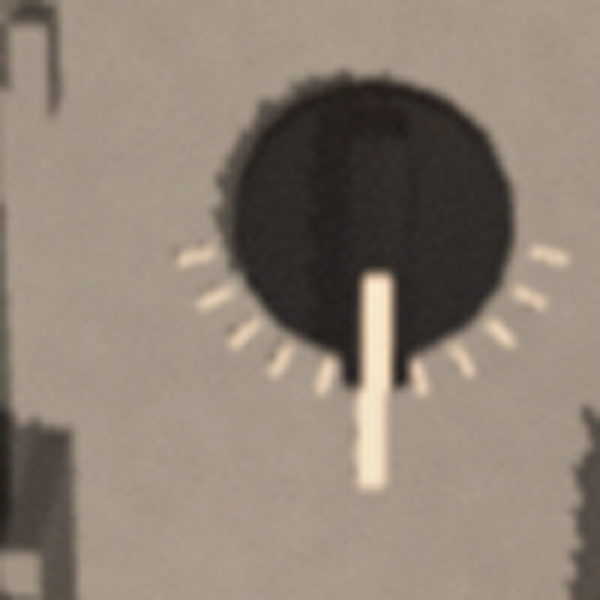

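View pics/sZ.png

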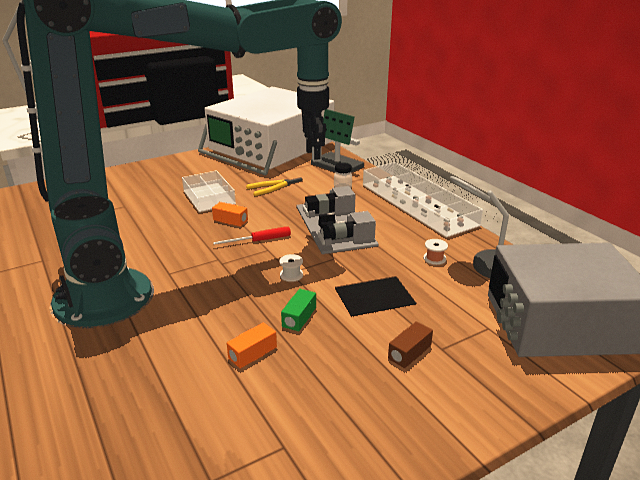

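```bash
python3 - <<'E'
from h import *
c=tuple(np.load('pics/wZc.npy',allow_pickle=True))
f=lambda p,z: W2C(T0,TH,ray('wrist',270+p[0]/6,220+p[1]/6,z,c))
a,b=f((377.5,275),.037),f((375,385),.037); print(a,b,np.arctan2(*(b-a)[::-1]))
a,b=f((372,400),.008),f((372,488),.008); print('mark',a,b,np.arctan2(*(b-a)[::-1]))
a=cv2.imread('pics/scene0.png').astype(int);b=cv2.imread('pics/scZ.png').astype(int)
m=(abs(a-b).max(2)>60).astype('uint8'); n,l,st,_=cv2.connectedComponentsWithStats(m)
print([tuple(s) for s in st[1:] if s[4]>25])
cv2.imwrite('pics/cY.png',cv2.resize(b[180:400,160:560].astype('uint8'),None,fx=2,fy=2))
E
```

```text
[-0.00853972  0.00020555] [ 9.47145170e-03 -3.73174606e-05] -0.013483327079099433
mark [0.02393093 0.00047161] [0.04017385 0.0005907 ] 0.00733123100589516
[(np.int32(327), np.int32(0), np.int32(13), np.int32(50), np.int32(528)), (np.int32(355), np.int32(0), np.int32(76), np.int32(120), np.int32(4456)), (np.int32(428), np.int32(0), np.int32(6), np.int32(13), np.int32(48)), (np.int32(546), np.int32(0), np.int32(74), np.int32(68), np.int32(2372)), (np.int32(293), np.int32(63), np.int32(20), np.int32(29), np.int32(495)), (np.int32(274), np.int32(98), np.int32(70), np.int32(26), np.int32(556)), (np.int32(359), np.int32(120), np.int32(79), np.int32(14), np.int32(305)), (np.int32(456), np.int32(126), np.int32(36), np.int32(6), np.int32(89)), (np.int32(433), np.int32(137), np.int32(64), np.int32(16), np.int32(462)), (np.int32(335), np.int32(138), np.int32(81), np.int32(76), np.int32(2879)), (np.int32(411), np.int32(139), np.int32(20), np.int32(4), np.int32(51)), (np.int32(497), np.int32(138), np.int32(40), np.int32(13), np.int32(259)), (np.int32(359), np.int32(141), np.int32(9), np.int32(6), np.int32(39)), (np.int32(276), np.int32(219), np.int32(11), np.int32(15), np.int32(103)), (np.int32(368), np.int32(292), np.int32(11), np.int32(8), np.int32(50))]
```

View pics/cY.png

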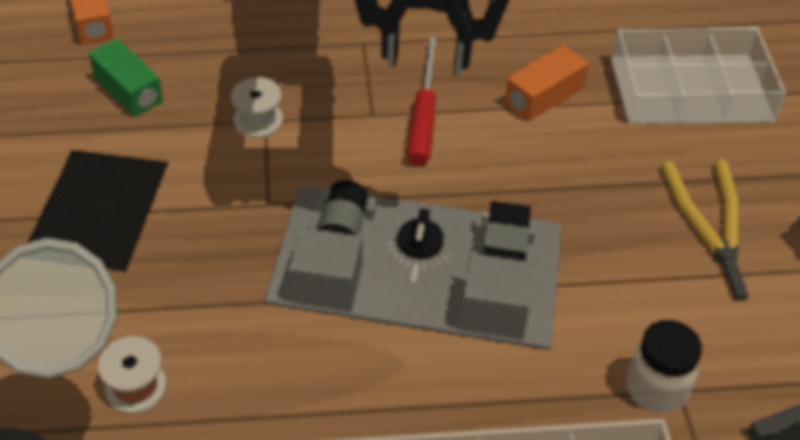

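Everything is in place: the packs are swapped, the dial is on the mark (about 0.02 rad off at most), and the bystanders haven't moved. Handing in.

```bash
python3 - <<'E'
from h import *
job.sign_off()
E
```

```text
the job is handed in; nothing more can be done
```

The two packs are swapped and the dial is on the long mark. I handed the job in at about 40 s of the 72 s allowed, with the arm clear of everything.

1. **Square pack:** it went from the right bay to the mat, and later into the left bay. Checked after release, its top lies level to 0.3° at 47.5 mm above the bench (48 mm nominal), with the front behind the lip.
2. **Round pack:** it went straight from the left bay into the right one. On release its front stayed about 2.5° high, so I pressed it down with closed fingers. It then read level (0.5°) at 47 mm, the same height I had measured with it home in the left bay.
3. **Dial:** I turned it last, by about 0.975 rad clockwise. In the final wrist picture the pointer reads -0.013 rad and the long mark +0.007 rad, so they agree to about 0.02 rad.

In the last scene picture the mat is empty and I saw no change in the bystanders. The changes that image comparison flagged looked like the arm, its shadow and the dial, though I did not check each one.

One measurement disagreed: the base plate's front corners were up to 3 pixels (about 2 mm) off the fit made from the steel lips. I relied on the lips, and both packs fitted.

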